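# Put the loose relays away in the jar

## Robot

A 6-joint arm with a two-finger parallel gripper is mounted at the origin on the work surface. World frame = base frame: x ahead of the robot, y to its left, z up, the work surface at z = 0. Lengths are in m, angles in rad, forces in N, time in s.
With the tool pointing down it reaches from about 0.3 to 0.75 m from the base axis. Payload 8.5 kg.
Tool frame: the origin (TCP) lies at the very end of the fingers, on their centre line; the grasp point (between the pads) lies 19 mm behind it (r.pinch_z is the distance from the TCP to the grasp point, in m); z points along the fingers, y is the line along which they close (so a half turn about z gives the same grasp; the last joint's range is limited). The gripper opens to 85 mm and grips with 20 to 120 N. Pads are 22 mm wide; open, the fingers measure 114 mm over their backs; the gripper's body (76 mm by 85 mm) begins 54 mm behind the grasp point. The pads swing forward as they close: fully open they stand 13 mm farther back than shut.
Start: joints at [-1.452, 0.381, 1.297, -0, 1.464, -0.215], TCP at [0.18, -0.52, 0.231] pointing down, gripper open.
Joint ranges: [-3.11, 3.11], [-0.89, 2.33], [0.22, 2.48], [-1.42, 4.56], [0.17, 2.85], [-2.88, 2.88]. Speed limits (rad/s): [2.39, 2.39, 3.14, 3.14, 3.14, 3.14].

## Interface

Orientations are given as a 3x3 rotation matrix whose columns are the frame's x, y, z axes.
In Python, from rig import r, get_image, finder gives the robot as it stands.
- The arm moves only by the tool drive_tool, never from a script. Its argument "deltas" is a list of rows, each an object of numbers: "rx", "ry", "rz": the turn, a rotation vector about the world's x, y, z each as a share of 1.5 rad, from -1 to 1; "dx", "dy", "dz": the shift along the world's x, y, z each as a share of 0.75 m, from -1 to 1; "grip": the opening, from 0 (shut) to 1 (fully open). A call has 1 to 20 rows; each row shifts and turns the commanded pose from where the row before left it; what a row does not reach is not made up. A row lasts 1/8 s, in which the tool goes at most 62.5 mm and 10.7 degrees, less where a joint would pass 70% of its speed; a pose out of reach is approached as far as the arm can. A call with a number of a shift or a turn outside -1 to 1 is refused whole. A call with a gripper value outside its range is refused whole. The fingers move at their own pace and stop on an object; the grip force is fixed at half the most. Time passes only in rows, so rows that do not move let the fingers close. It gives the time, the measured TCP pose, the force, the opening and the grip force at its end, in the units of the state.
- r.get_state(): the state, without advancing time (a new reading comes with each control period).
- get_image(name): name is "side" or "top" or "wrist"; returns a dict with "image" (480x640x3 uint8, red, green, blue), "K" (3x3 intrinsics, pixels), "cam_to_world" (4x4, takes a point from camera to world coordinates). Camera axes: x right, y down, z forward; pixel columns grow to the right and rows downward; lengths in m; the calibration is good to about 2 mm. A picture is of the moment at which its call begins. There is no depth.
- r.hand_in(): hands the job in; it is judged then, once.
Trained networks look in the newest picture that a camera, given by its name, has taken for a name from the list of things; names that differ only in an ending like _2 or _b are one class to them, and where a whole thing is asked for, a point or a joint stands for the part that bears it (a point fixed in the world has none). Each returns a list of dicts, best first, with "conf" (0 to 1); they miss things now and then, are a little off and sometimes report something else, mostly with a low value. They report only what shows in the picture. A call takes as long as a camera call. They do not tell look-alikes from the thing itself.
- finder.silhouettes(camera, thing): "region" (480x640 bool, what is visible of it) and "location" ([row, column] in pixels, amid what is visible of it).
- finder.tip_of(camera, thing): "location" ([row, column] in pixels: a listed point, or the origin of a listed thing).
The state is a dict: "t": time; "q": joint angles; "dq": joint speeds; "effort": joint torques, N m; "tcp_pos": TCP position; "tcp_rot": TCP orientation; "contact_force": force on the tool from outside, world axes, zero at the start; "wrist_torque": the same for the moment, N m; "width": opening from 0.0 (shut) to 1.0 (fully open); "gripper_force": force on a finger pad.
Only numpy, scipy, OpenCV 4.12 (cv2) and the standard library are available. Lean on these libraries where they do the work, as an engineer would, in place of code of your own. Each camera call takes 0.05 s, during which the arm holds its last target. There are 200 camera calls.

## Task

Without touching the relays by hand, sweep every relay in the sorting tray into the scoop with the bench sweeper, and stand the sweeper back in the middle of its mat. Then swing the funnel over the jar as far as it goes, tip the scoop over the funnel so that all the relays drop into the jar, and stand the scoop back where it was, off the tray's open end. Last, swing the funnel well clear (about as far off as it was at first) and stand the filled jar upright in the middle of the empty square tray, leaving the other things on the bench where they are.

Things in the scene. Friction and masses are not known exactly. Their poses are not given: they have to be found in the camera images.
- tray: Fixed sorting tray, 260 mm long (local x), 122 mm wide (y). Origin: on the work surface under its centre. Floor 55 mm above the work surface, x = -130 to +124, y = -55 to +55 mm; walls with tops at 75 mm along the long sides and the +x end; a 4 mm wall as high along y = 0 parts it into two lanes 53 mm wide. The -x end is open: pieces pushed over it drop into the scoop.
- scoop: Loose aluminium scoop at the tray's open end, rim 36 mm high. Origin: centre of underside. Pan 130 mm long (x -65 to +65), 98 mm wide (y), walls 4 mm; from x = 0 the floor rises 15 deg to the wall-less pouring lip at x = -65, z = 20 mm. Upright handle 22 (x) by 18 mm (y) at x = +90, y = 0, z 20 to 98: take it from above across the 18 mm. Tipped lip-down by 50 to 70 deg it empties.
- scoop_spot (a point): Point on the work surface where the scoop's origin stands at the start, 185 mm from the tray's origin along the tray's -x; the scoop's +x there is the tray's -y direction.
- sweeper: Loose bench sweeper (250 g) that stands by itself. Origin: centre of its underside, z up. A heavy block 44 mm thick (local x), 41 mm wide (local y), 24 mm high, with an upright handle 22 mm (x) by 24 mm (y) centred on it that reaches z = 100 mm. Its flat +x and -x sides do the sweeping; its width fits one lane of the tray.
- coaster: Fixed square rubber mat, 120 x 120 mm, 3 mm thick, the sweeper's place. Origin: under its centre.
- outtray: Fixed low open square tray, 110 x 110 mm outside, walls 4 mm thick and 18 mm high, floor 4 mm thick, empty: the place for the filled jar. Origin: under its centre.
- stand: Fixed filling stand: a 6 mm base plate with a round jar seat (a ring 9 mm high around the jar, top 15 mm above the work surface) and, 130 mm from the seat along local +x, a steel post that carries the swing arm. Origin: on the work surface under the seat's centre.
- funnel (a joint): Swing of the funnel arm about the stand's vertical post (rad). 0: the funnel stands exactly over the jar, against a stop; it grows as the funnel swings counter-clockwise seen from above (from the stand's -x side towards its -y side), up to 1.5. Stiff (about 0.12 N m): it stays where it is left. At 1.1 or more the jar is clear to be lifted straight up.
- post (a point): Point on the swing axis, 145 mm above the work surface.
- funnel_knob (a point): Top centre of the upright round knob, 16 mm in diameter, by which the funnel is swung; 55 mm tall, its top 231 mm above the work surface, 212 mm from the swing axis. It is round, so the hand may keep its heading while following the arc.
- funnel_mouth (a point): Centre of the funnel's round mouth, at rim height (181 mm above the work surface), 130 mm from the swing axis. White funnel: mouth 138 mm inside, cone to a spout 44 mm inside, whose lower end is 111 mm above the work surface, 10 mm above the jar's rim.
- jar: Loose clear plastic jar (150 g), 60 mm outside diameter, 54 mm inside, 95 mm high, open top, no lid, standing in the stand's seat. Origin: centre of its underside, z up.
- relay1: Relay: a black plastic block 20 x 16 x 16 mm, 12 g; origin at its centre. Three to six of the relays are there, lying in the lanes of the tray; the others are absent (None).
- relay2: Relay: a black plastic block 20 x 16 x 16 mm, 12 g; origin at its centre. Three to six of the relays are there, lying in the lanes of the tray; the others are absent (None).
- relay3: Relay: a black plastic block 20 x 16 x 16 mm, 12 g; origin at its centre. Three to six of the relays are there, lying in the lanes of the tray; the others are absent (None).
- relay4: Relay: a black plastic block 20 x 16 x 16 mm, 12 g; origin at its centre. Three to six of the relays are there, lying in the lanes of the tray; the others are absent (None).
- relay5: Relay: a black plastic block 20 x 16 x 16 mm, 12 g; origin at its centre. Three to six of the relays are there, lying in the lanes of the tray; the others are absent (None).
- relay6: Relay: a black plastic block 20 x 16 x 16 mm, 12 g; origin at its centre. Three to six of the relays are there, lying in the lanes of the tray; the others are absent (None).
- motor: Bystander, to be left where it is: a small brushless motor, 42 mm across, 50 mm high, standing upright. Origin: centre of its underside.
- battery: Bystander, to be left where it is: a battery pack, 75 x 36 x 30 mm. Origin: centre of its underside.
- partsbox: Bystander, to be left where it is: a closed box, 70 x 70 x 50 mm. Origin: centre of its underside.
Not all that is in view belongs to the job. Leave any green or red look-alike of the jar alone.

How it is judged:
By the outcome, as a careful person would: the job done as asked, in the order asked, and still so for the second after the job is handed in, with the robot touching nothing.
Of relay1, relay2, relay3, relay4, relay5, relay6 only 3 to 6 are there at a start; the rules pass over those that are not, and their reading is None.
At some moment in a run one of sweeper, relay1, relay2, relay3, relay4, relay5, relay6 may be knocked a few centimetres aside while the robot is not near it.
It also fails if it takes over 208 s, if anything falls off the work surface, if the arm or the gripper's body presses on something with over 40 N, if the wrist force passes 120 N, or if a joint passes its speed limit or range.

## Working session

There is one attempt and no reset: what is moved stays moved. The work goes in short steps, Python scripts to look and compute and a tool call to move; the robot and the scene stay as the last step left them, time stands still between calls to the robot, and variables do not carry over. Pictures are saved under pics/ and viewed, at most 14 in all, crops included, and the job is handed in when it is done.

Besides the shell and the picture viewer there is one more tool, called after ">>>" as a command line: name --argument value ..., lists and objects as JSON in quotes. drive_tool: Moves the arm, as the interface text tells. Its arguments: {"type":"object","properties":{"deltas":{"type":"array","items":{"type":"object","properties":{"rx":{"type":"number"},"ry":{"type":"number"},"rz":{"type":"number"},"dx":{"type":"number"},"dy":{"type":"number"},"dz":{"type":"number"},"grip":{"type":"number"}}}}},"required":["deltas"]}

```bash
mkdir -p pics; ls
cat > h.py <<'E'
import numpy as np, cv2
from rig import r, get_image, finder
def snap(cam,name):
    d=get_image(cam); cv2.imwrite(f'pics/{name}.png',d['image'][:,:,::-1]); return d
def ray(d,rc):
    row,col=rc; v=np.linalg.inv(d['K'])@[col,row,1.0]; T=d['cam_to_world']
    return T[:3,3],T[:3,:3]@v
def at_z(d,rc,z):
    o,v=ray(d,rc); return o+v*(z-o[2])/v[2]
def proj(d,p):
    T=np.linalg.inv(d['cam_to_world']); c=T[:3,:3]@np.array(p)+T[:3,3]; u=d['K']@c; return u[1]/u[2],u[0]/u[2]
E
python3 - <<'E'
from h import *
np.set_printoptions(precision=3,suppress=True)
for c in('top','side'):
    d=snap(c,c+'0'); print(c,d['K'].tolist(),d['cam_to_world'])
    for n,z in dict(tray=0,scoop=0,sweeper=0,coaster=0,outtray=0,stand=0,jar=.006,post=.145,funnel_knob=.231,funnel_mouth=.181,relay1=.063,motor=0,battery=0,partsbox=0).items():
        for f in finder.tip_of(c,n)[:6]: print(n,round(f['conf'],2),np.round(f['location'],1),at_z(d,f['location'],z)[:2])
E
```

```text
pics
top [[613.258612920814, 0.0, 308.3532015923341], [0.0, 613.258612920814, 255.59973077999967], [0.0, 0.0, 1.0]] [[ 0.015 -0.99   0.139  0.37 ]
 [-1.    -0.013  0.015 -0.025]
 [-0.013 -0.139 -0.99   1.643]
 [ 0.     0.     0.     1.   ]]
tray 0.77 [263.3 209.5] [0.576 0.267]
scoop 0.83 [257.9 280.6] [0.593 0.075]
scoop 0.36 [345.3 186.5] [0.356 0.32 ]
sweeper 0.8 [345.5 189.9] [0.355 0.311]
sweeper 0.34 [270.9 242.2] [0.556 0.178]
coaster 0.58 [279.1 208.7] [0.533 0.268]
coaster 0.3 [198.2 357.7] [ 0.761 -0.133]
outtray 0.91 [351.5 428.5] [ 0.349 -0.321]
outtray 0.42 [206.4 306.3] [0.736 0.008]
stand 0.6 [286.6 374.7] [ 0.519 -0.179]
jar 0.89 [272.8 323.8] [ 0.554 -0.042]
jar 0.83 [302.1 433. ] [ 0.479 -0.333]
jar 0.72 [282.7 373.6] [ 0.529 -0.176]
jar 0.68 [253.3 241.1] [0.604 0.182]
post 0.69 [226.9 380.2] [ 0.654 -0.179]
post 0.46 [342.5 316.9] [ 0.368 -0.026]
funnel_knob 0.57 [244.7 473.6] [ 0.599 -0.387]
funnel_knob 0.47 [269.8 243.6] [0.533 0.146]
funnel_mouth 0.75 [239.2 436. ] [ 0.619 -0.31 ]
relay1 0.63 [275.6 236.4] [0.537 0.185]
relay1 0.62 [276.7 207.6] [0.533 0.26 ]
r
[... 851 characters left out ...]

jar 0.81 [254.5 372.9] [ 0.528 -0.179]
jar 0.68 [222.5 416.2] [ 0.477 -0.334]
jar 0.61 [294.3 337.1] [ 0.548 -0.033]
post 0.66 [187.4 319.4] [ 0.665 -0.185]
funnel_knob 0.73 [118.6 384. ] [ 0.6   -0.388]
funnel_mouth 0.9 [151.8 361.3] [ 0.62  -0.308]
relay1 0.6 [336.7 262. ] [0.601 0.164]
relay1 0.57 [357.7 281. ] [0.549 0.186]
relay1 0.56 [344.6 283.6] [0.558 0.161]
relay1 0.55 [380.  235.5] [0.593 0.256]
relay1 0.49 [353.5 257. ] [0.589 0.197]
relay1 0.47 [392.7 271.3] [0.529 0.249]
motor 0.66 [329.8 414.2] [ 0.377 -0.02 ]
battery 0.95 [278.6 252.2] [0.737 0.003]
partsbox 0.95 [239.6 273.4] [ 0.764 -0.13 ]
partsbox 0.43 [280.8 251.1] [0.735 0.009]
partsbox 0.22 [378.  233.2] [0.63  0.225]
```

Run:
```python
import cv2
a=cv2.imread('pics/top0.png')[170:400,140:500]; cv2.imwrite('pics/top0c.png',cv2.resize(a,(800,511),interpolation=3))
a=cv2.imread('pics/side0.png'); cv2.imwrite('pics/side0c.png',cv2.resize(a,(800,600)))
```

```text
(no output)
```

View pics/top0c.png

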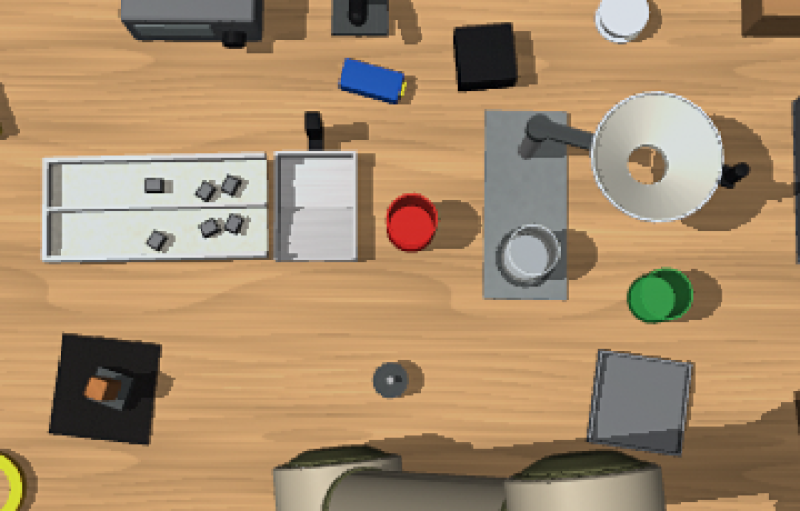

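View pics/side0c.png

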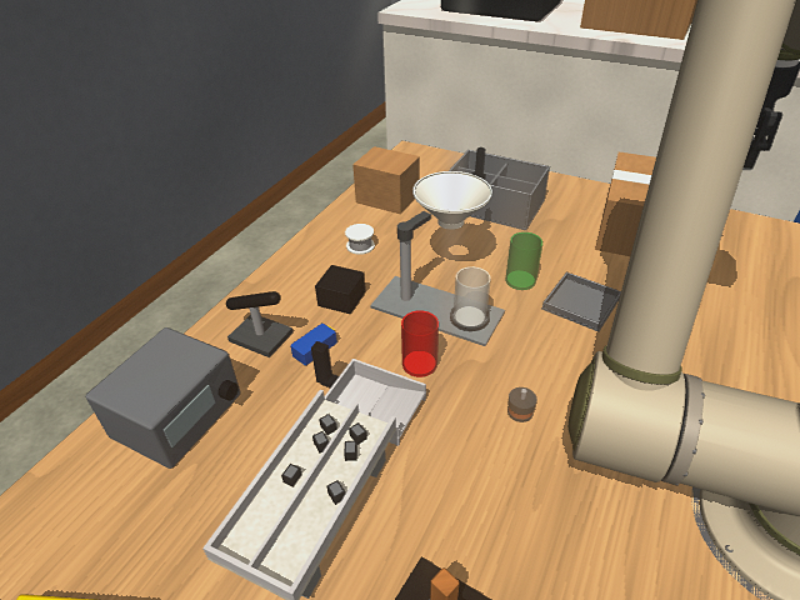

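Top crop: tray (155,208) with six relays, three in each lane. The scoop is at (315,205), handle away from the robot, and the sweeper is on its mat at (105,388). There are three jars: the red one at (411,222), the green one at (660,295), and the clear one at (528,255) in the stand's seat. The clear one is the one meant. The funnel is swung off at (657,157) and the empty square tray is at (640,400). Next I fit the poses.

```bash
cat > fit.py <<'E'
from h import *
from scipy.optimize import minimize
def box(x0,x1,y0,y1,z0,z1): return np.array([[x,y,z] for x in(x0,x1) for y in(y0,y1) for z in(z0,z1)])
def cyl(rad,z0,z1,x=0,n=24): a=np.linspace(0,2*np.pi,n,False); return np.array([[x+rad*np.cos(t),rad*np.sin(t),z] for t in a for z in(z0,z1)])
M=dict(tray=[box(-.13,.13,-.061,.061,0,.075)],coaster=[box(-.06,.06,-.06,.06,0,.003)],outtray=[box(-.055,.055,-.055,.055,0,.018)],
 sweeper=[box(-.022,.022,-.0205,.0205,0,.024),box(-.011,.011,-.012,.012,.02,.1)],
 scoop=[box(-.001,.065,-.049,.049,0,.036),box(-.065,.001,-.049,.049,.012,.036),box(.079,.101,-.009,.009,.02,.098)],
 jar=[cyl(.03,0,.095)],relay=[box(-.01,.01,-.008,.008,-.008,.008)])
S=4
def mask(d,parts,p,z):
    m=np.zeros((480*S,640*S),np.uint8); c,s=np.cos(p[2]),np.sin(p[2]); R=np.array([[c,-s,0],[s,c,0],[0,0,1]])
    for P in parts:
        q=np.array([proj(d,R@v+[p[0],p[1],z])[::-1] for v in P])*S+S/2
        cv2.fillConvexPoly(m,cv2.convexHull(q.astype(np.int32)),1)
    return m
def fit(views,name,p0,z,yaw=True):
    """views: list of (imgdict, bool region)"""
    ms=[(d,cv2.resize(g.astype(np.uint8),None,fx=S,fy=S,interpolation=cv2.INTER_NEAREST)) for d,g in views]
    def cost(u):
        p=[u[0],u[1],u[2] if yaw else p0[2]]; t=0
        for d,g in ms:
            m=mask(d,M[name],p,z); t-=(m&g).sum()/max(1,(m|g).sum())
        return t/len(ms)
    x0=np.array(p0,float); sim=np.array([x0]+[x0+e for e in np.diag([.012,.012,.15])])
    o=minimize(cost,x0,method='Nelder-Mead',options=dict(initial_simplex=sim,xatol=3e-4,fatol=1e-4,maxiter=90)); return o.x,-o.fun
def sil(cam,thing,d,p,z):
    """the silhouette nearest expected position"""
    rc=np.array(proj(d,[p[0],p[1],z])); L=[f for f in finder.silhouettes(cam,thing)]
    L=[(np.hypot(*(np.array(f['location'])-rc)),f) for f in L]; L=[l for l in L if l[0]<40]
    return min(L,key=lambda l:l[0])[1]['region'] if L else None
E
python3 - <<'E'
from fit import *
np.set_printoptions(precision=4,suppress=True)
D={c:get_image(c) for c in('top','side')}
for n,p,z in [('tray',[.576,.263,1.57],0),('coaster',[.36,.31,.1],0),('outtray',[.35,-.316,.1],0),('sweeper',[.357,.31,.3],.003),('scoop',[.578,.08,0],0),('jar',[.529,-.177,0],.006)]:
    V={}
    for c in D:
        g=sil(c,n,D[c],p,z+.03)
        if g is not None: V[c]=(D[c],g)
    for k in [list(V)]+[[c] for c in V if len(V)>1]:
        print(n,k,*fit([V[c] for c in k],n,p,z,n!='jar'))
for c in D:
    for f in finder.silhouettes(c,'sweeper'): print(c,f['conf'],f['location'],f['region'].sum())
s=r.get_state(); print(s['tcp_pos'],s['tcp_rot'],s['t'],r.pinch_z)
E
```

```text
tray ['top', 'side'] [0.5723 0.2576 1.6046] 0.833146220128864
tray ['top'] [0.5716 0.2586 1.5896] 0.875287778594171
tray ['side'] [0.5739 0.2508 1.6161] 0.7962271649199054
coaster ['side'] [ 0.3579  0.3185 -0.0982] 0.618801410105758
outtray ['top', 'side'] [ 0.3516 -0.3165 -0.1403] 0.9557965092121237
outtray ['top'] [ 0.351  -0.3162 -0.1414] 0.9690742218675179
outtray ['side'] [ 0.3533 -0.3166 -0.1333] 0.9585736581393771
sweeper ['top', 'side'] [ 0.3592  0.3088 -0.229 ] 0.895430224903208
sweeper ['top'] [ 0.3583  0.3077 -0.3517] 0.8951099800036357
sweeper ['side'] [0.359  0.3086 1.3872] 0.9244171779141104
scoop ['top', 'side'] [0.579 0.07  0.018] 0.8469493927403375
scoop ['top'] [0.5777 0.0703 0.0176] 0.961754849817075
scoop ['side'] [0.5813 0.0672 0.0226] 0.7500466592011945
jar ['top', 'side'] [ 0.5224 -0.183   0.1486] 0.9180497526330594
jar ['top'] [ 0.5216 -0.1828  0.0934] 0.9384738771769019
jar ['side'] [ 0.5245 -0.1856  0.097 ] 0.9175083361523221
top 0.66 [344.3, 189.5] 315
top 0.5 [237.7, 431.8] 2862
side 0.8 [467.0, 355.5] 479
[ 0.1802 -0.5196  0.2313] [[ 0.9448  0.3277  0.    ]
 [ 0.3277 -0.9448  0.    ]
 [ 0.     -0.     -1.    ]] 2.3 0.0187
```

>>> drive_tool --deltas '[{"dx": 0.02,"dy": 0.07,"dz": 0.03,"rz": 0.11,"grip": 1},{"dx": 0.02,"dy": 0.07,"dz": 0.03,"rz": 0.11,"grip": 1},{"dx": 0.02,"dy": 0.07,"dz": 0.03,"rz": 0.11,"grip": 1},{"dx": 0.02,"dy": 0.07,"dz": 0.03,"rz": 0.11,"grip": 1},{"dx": 0.02,"dy": 0.07,"dz": 0.03,"rz": 0.11,"grip": 1},{"dx": 0.02,"dy": 0.07,"dz": 0.02,"rz": 0.11,"grip": 1},{"dx": 0.02,"dy": 0.07,"grip": 1},{"dx": 0.02,"dy": 0.07,"grip": 1},{"dx": 0.02,"dy": 0.07,"grip": 1},{"dx": 0.02,"dy": 0.07,"grip": 1},{"dx": 0.02,"dy": 0.07,"grip": 1},{"dx": 0.02,"dy": 0.07,"grip": 1},{"dx": 0.02,"dy": 0.07,"grip": 1},{"dx": 0.02,"dy": 0.07,"grip": 1},{"dx": 0.02,"dy": 0.06,"grip": 1},{"grip": 1}]'

```text
invalid input at $.deltas[0]: expected keys rx, ry, rz, dx, dy, dz, grip
```

Run:
```python
from h import *
np.set_printoptions(precision=4,suppress=True)
d=snap('wrist','w1'); s=r.get_state(); print(s['tcp_pos'],s['tcp_rot'],s['t'],s['q']); print(d['K'],d['cam_to_world'])
```

```text
[ 0.1802 -0.5196  0.2313] [[ 0.9448  0.3276  0.    ]
 [ 0.3276 -0.9448 -0.    ]
 [ 0.      0.     -1.    ]] 2.35 [-1.4523  0.3806  1.2974  0.      1.4636 -0.2153]
[[390.7858   0.     326.4242]
 [  0.     390.7858 232.0805]
 [  0.       0.       1.    ]] [[ 0.3273 -0.902  -0.2816  0.2522]
 [-0.9449 -0.3122 -0.098  -0.4939]
 [ 0.0005  0.2982 -0.9545  0.3743]
 [ 0.      0.      0.      1.    ]]
```

View pics/w1.png

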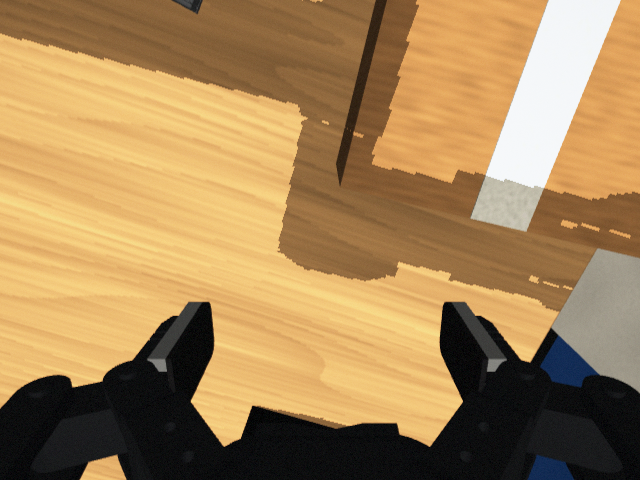

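The call was refused because every key is required in each row. The picture shows only bare bench, nothing useful.

>>> drive_tool --deltas '[{"dx": 0.02,"dy": 0.07,"dz": 0.03,"rx": 0,"ry": 0,"rz": 0.11,"grip": 1},{"dx": 0.02,"dy": 0.07,"dz": 0.03,"rx": 0,"ry": 0,"rz": 0.11,"grip": 1},{"dx": 0.02,"dy": 0.07,"dz": 0.03,"rx": 0,"ry": 0,"rz": 0.11,"grip": 1},{"dx": 0.02,"dy": 0.07,"dz": 0.03,"rx": 0,"ry": 0,"rz": 0.11,"grip": 1},{"dx": 0.02,"dy": 0.07,"dz": 0.03,"rx": 0,"ry": 0,"rz": 0.11,"grip": 1},{"dx": 0.02,"dy": 0.07,"dz": 0.03,"rx": 0,"ry": 0,"rz": 0.11,"grip": 1},{"dx": 0.02,"dy": 0.07,"dz": 0.02,"rx": 0,"ry": 0,"rz": 0,"grip": 1},{"dx": 0.02,"dy": 0.07,"dz": 0,"rx": 0,"ry": 0,"rz": 0,"grip": 1},{"dx": 0.03,"dy": 0.07,"dz": 0,"rx": 0,"ry": 0,"rz": 0,"grip": 1},{"dx": 0.03,"dy": 0.07,"dz": 0,"rx": 0,"ry": 0,"rz": 0,"grip": 1},{"dx": 0.03,"dy": 0.07,"dz": 0,"rx": 0,"ry": 0,"rz": 0,"grip": 1},{"dx": 0.03,"dy": 0.07,"dz": 0,"rx": 0,"ry": 0,"rz": 0,"grip": 1},{"dx": 0.03,"dy": 0.07,"dz": 0,"rx": 0,"ry": 0,"rz": 0,"grip": 1},{"dx": 0.03,"dy": 0.07,"dz": 0,"rx": 0,"ry": 0,"rz": 0,"grip": 1},{"dx": 0,"dy": 0.07,"dz": 0,"rx": 0,"ry": 0,"rz": 0,"grip": 1},{"dx": 0,"dy": 0.03,"dz": 0,"rx": 0,"ry": 0,"rz": 0,"grip": 1},{"dx": 0,"dy": 0,"dz": 0,"rx": 0,"ry": 0,"rz": 0,"grip": 1}]'

```text
t: 4.47
tcp_pos: [0.435, 0.2915, 0.3809]
tcp_rot: [[0.242, 0.97, -0.001], [0.97, -0.242, -0.0], [-0.0, -0.001, -1.0]]
contact_force: [-0.0, -0.2, 0.3]
width: 1.002
gripper_force: 0.0
```

Run:
```python
from h import *
np.set_printoptions(precision=4,suppress=True)
d=snap('wrist','w2'); s=r.get_state(); print(s['tcp_pos'],s['tcp_rot'],s['t'],s['q']); print(d['cam_to_world'])
np.savez('w2.npz',K=d['K'],cam_to_world=d['cam_to_world'])
```

```text
[0.4351 0.2905 0.3811] [[ 0.2435  0.9699 -0.0003]
 [ 0.9699 -0.2435 -0.0004]
 [-0.0005 -0.0002 -1.    ]] 4.525 [ 0.3623  0.2722  1.0371 -0.0002  1.8327  0.6082]
[[ 0.9701 -0.2312 -0.0734  0.4537]
 [-0.2426 -0.926  -0.2894  0.366 ]
 [-0.0011  0.2986 -0.9544  0.5238]
 [ 0.      0.      0.      1.    ]]
```

View pics/w2.png

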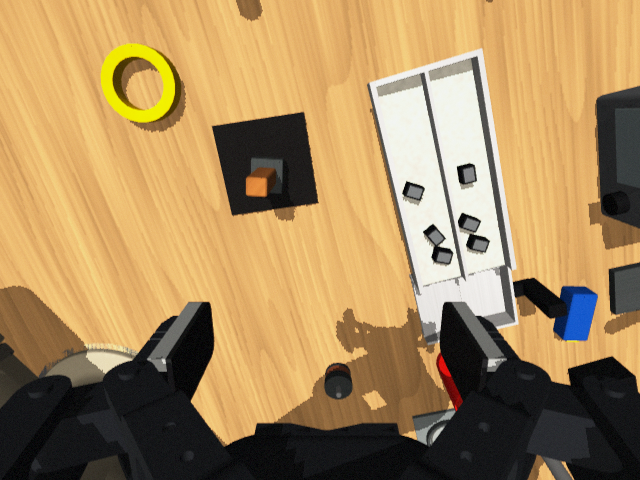

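The wrist view shows the tray with corners at (369,84), (481,48), (513,268) and (421,290) and six relays in it. The mat has corners at (213,127), (304,113), (318,203) and (233,215). The sweeper has its handle top at (259,185) and its block behind that.

Run:
```python
from fit import *
np.set_printoptions(precision=4,suppress=True)
d=dict(np.load('w2.npz'))
for c in [(369,84),(481,48),(513,268),(421,290)]: print('tray',at_z(d,c[::-1],.075)[:2])
m=[at_z(d,c[::-1],.003)[:2] for c in [(213,127),(304,113),(318,203),(233,215)]]; print('mat',*m,np.mean(m,0))
img=cv2.imread('pics/w2.png')
d=get_image('wrist')
for n,p,z in [('tray',[.575,.26,1.59],0),('coaster',[.355,.315,-.1],0),('sweeper',[.359,.3088,-.25],.003)]:
    g=sil('wrist',n,d,p,z+.03)
    if g is not None:
        print(n,g.sum(),*fit([(d,g)],n,p,z))
```

```text
tray [0.504  0.3807]
tray [0.6254 0.3868]
tray [0.632  0.1287]
tray [0.5163 0.1268]
mat [0.3062 0.3811] [0.4244 0.3693] [0.4125 0.2512] [0.2947 0.2632] [0.3595 0.3162]
tray 21907 [0.5707 0.254  1.6086] 0.8662878572365053
sweeper 1416 [ 0.3595  0.3083 -0.3837] 0.9246151271753681
```

Run:
```python
import cv2
a=cv2.imread('pics/w2.png')[100:230,200:330]; cv2.imwrite('pics/w2c.png',cv2.resize(a,(560,560),interpolation=cv2.INTER_NEAREST))
```

```text
(no output)
```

View pics/w2c.png

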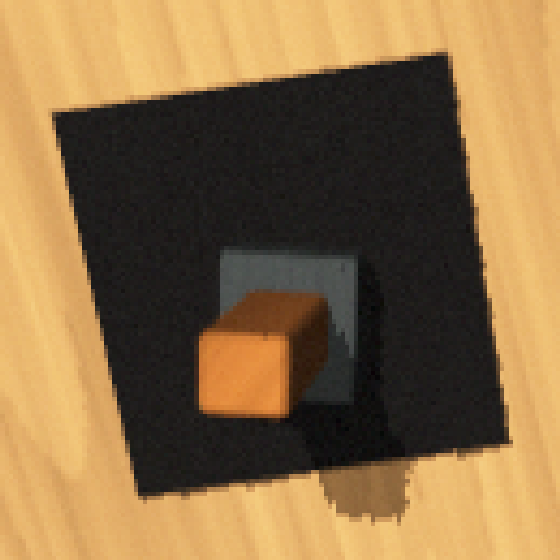

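>>> drive_tool --deltas '[{"dx": -0.05,"dy": 0.012,"dz": -0.03,"rx": 0,"ry": 0,"rz": -0.01,"grip": 1},{"dx": -0.051,"dy": 0.012,"dz": -0.04,"rx": 0,"ry": 0,"rz": 0,"grip": 1},{"dx": 0,"dy": 0,"dz": -0.07,"rx": 0,"ry": 0,"rz": 0,"grip": 1},{"dx": 0,"dy": 0,"dz": -0.07,"rx": 0,"ry": 0,"rz": 0,"grip": 1},{"dx": 0,"dy": 0,"dz": -0.07,"rx": 0,"ry": 0,"rz": 0,"grip": 1},{"dx": 0,"dy": 0,"dz": -0.05,"rx": 0,"ry": 0,"rz": 0,"grip": 1},{"dx": 0,"dy": 0,"dz": -0.05,"rx": 0,"ry": 0,"rz": 0,"grip": 1},{"dx": 0,"dy": 0,"dz": -0.046,"rx": 0,"ry": 0,"rz": 0,"grip": 1},{"dx": 0,"dy": 0,"dz": 0,"rx": 0,"ry": 0,"rz": 0,"grip": 0},{"dx": 0,"dy": 0,"dz": 0,"rx": 0,"ry": 0,"rz": 0,"grip": 0},{"dx": 0,"dy": 0,"dz": 0,"rx": 0,"ry": 0,"rz": 0,"grip": 0},{"dx": 0,"dy": 0,"dz": 0,"rx": 0,"ry": 0,"rz": 0,"grip": 0},{"dx": 0,"dy": 0,"dz": 0,"rx": 0,"ry": 0,"rz": 0,"grip": 0},{"dx": 0,"dy": 0,"dz": 0,"rx": 0,"ry": 0,"rz": 0,"grip": 0}]'

```text
t: 6.48
tcp_pos: [0.3601, 0.3086, 0.0632]
tcp_rot: [[0.259, 0.966, 0.002], [0.966, -0.259, 0.001], [0.002, 0.002, -1.0]]
contact_force: [-0.5, -1.9, 7.1]
width: 0.274
gripper_force: 58.7
```

Run:
```python
from fit import *
np.set_printoptions(precision=4,suppress=True)
d=dict(np.load('w2.npz'))
im=cv2.imread('pics/w2.png',0)
# divider centre: darkest side face to its left edge; print profile rows
for row in (100,140,160,200):
    print(row,im[row,425-8+int((row-73)*.18)-4:425+int((row-73)*.18)+14], 425-12+int((row-73)*.18))
for row in (90,120,150,180): print('R',row,im[row,481+int((row-48)*.145)-16:481+int((row-48)*.145)+8],481+int((row-48)*.145)-16)
for row in (110,150,200,250): print('L',row,im[row,369+int((row-84)*.25)-8:369+int((row-84)*.25)+16],369+int((row-84)*.25)-8)
```

```text
100 [239 241 241 242 243 242 243 241 166  71  71  73  91 228 235 237 236 243
 243 242 243 242 242 242 243 243] 417
140 [243 243 243 242 242 242 242 240 215  79  80  79  99 231 239 239 239 242
 242 242 241 242 243 242 243 244] 425
160 [243 243 241 240 240 239 239 240 241 227  84  79  77 101 232 239 239 240
 244 243 243 244 243 243 241 240] 428
200 [242 242 242 242 241 240 243 242 242 242 225  79  77  74  94 229 235 237
 240 243 244 242 243 243 242 243] 435
R 90 [243 242 243 243 241 143  75  74  79  79  76  96 227 235 235 235 235 233
 182 188 191 191 187 185] 471
R 120 [242 243 242 242 242 240  97  78  78  79  74  77 106 237 237 237 238 236
 218 188 191 194 190 190] 475
R 150 [241 242 242 242 242 241 240  97  82  80  78  77  74 139 237 237 238 238
 238 208 191 193 191 192] 479
R 180 [243 242 243 242 243 243 240  83  78  72  72  70  81 173 236 235 236 235
 233 192 192 194 196 198] 484
L 110 [182 182 171  93  99 103  89  75  97 229 239 236 238 237 238 240 241 242
 241 243 243 242 242 243] 367
L 150 [195 193 190 141 100  94  76  85 166 239 240 239 239 239 242 242 242 242
 242 242 243 242 241 240] 377
L 200 [192 181  99  94  95  77  83 163 237 238 238 238 236 211 239 155 162 210
 154 155 154 152 152 155] 390
L 250 [194 192 184 102  99  81  76 144 232 233 233 233 235 240 240 241 241 241
 242 242 240 243 242 241] 402
```

>>> drive_tool --deltas '[{"dx": 0,"dy": 0,"dz": 0.06,"rx": 0,"ry": 0,"rz": 0,"grip": 0},{"dx": 0,"dy": 0,"dz": 0.07,"rx": 0,"ry": 0,"rz": 0.06,"grip": 0},{"dx": 0,"dy": 0,"dz": 0.05,"rx": 0,"ry": 0,"rz": 0.06,"grip": 0},{"dx": 0,"dy": 0,"dz": 0,"rx": 0,"ry": 0,"rz": 0.08,"grip": 0},{"dx": 0,"dy": 0,"dz": 0,"rx": 0,"ry": 0,"rz": 0,"grip": 0}]'

```text
t: 7.1
tcp_pos: [0.3592, 0.3082, 0.1973]
tcp_rot: [[-0.037, 0.999, 0.001], [0.999, 0.037, 0.0], [0.0, 0.001, -1.0]]
contact_force: [-0.1, 0.9, -2.8]
width: 0.275
gripper_force: 59.5
```

Run:
```python
from fit import *
np.set_printoptions(precision=4,suppress=True)
for c in('wrist','top','side'):
    d=snap(c,'a_'+c)
    for f in finder.tip_of(c,'relay1'):
        if f['conf']>.2:print(c,round(f['conf'],2),at_z(d,f['location'],.063)[:2])
np.savez('w3.npz',**{k:v for k,v in get_image('wrist').items()})
```

```text
wrist 0.95 [0.5501 0.1614]
wrist 0.74 [0.5945 0.1674]
wrist 0.59 [0.5451 0.1897]
wrist 0.59 [0.5976 0.2555]
wrist 0.57 [0.5324 0.2498]
wrist 0.56 [0.5911 0.1961]
top 0.61 [0.5402 0.1941]
top 0.61 [0.5963 0.2561]
top 0.58 [0.526  0.2584]
top 0.56 [0.5834 0.1906]
top 0.38 [0.589  0.1688]
top 0.37 [0.5536 0.1636]
top 0.3 [0.5533 0.2493]
side 0.77 [0.5309 0.2561]
side 0.7 [0.5899 0.1969]
side 0.66 [0.5539 0.17  ]
side 0.62 [0.5947 0.258 ]
side 0.55 [0.5962 0.1681]
side 0.48 [0.5551 0.1901]
```

View pics/a_wrist.png

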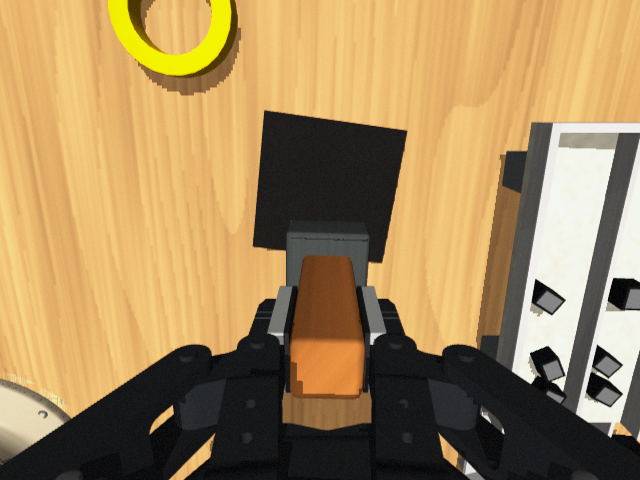

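Run:
```python
from fit import *
np.set_printoptions(precision=4,suppress=True)
d=dict(np.load('w2.npz'))
for n,L in dict(div=[(100,432),(140,439.5),(160,444),(200,452)],R=[(90,485.7),(120,490.2),(150,495.3),(180,499.7)],L=[(110,378.7),(150,388),(200,400.5),(250,411.5)]).items():
    P=np.array([at_z(d,x,.075)[:2] for x in L]); k=np.polyfit(P[:,1],P[:,0],1); print(n,P.tolist(),'slope',k[0],'x at y=.256',np.polyval(k,.256))
d=dict(np.load('w3.npz'))
print('cornerTL',at_z(d,(123,533),.075),'divider-line? rim TL inner',at_z(d,(123,553),.075))
```

```text
div [[0.5670905084580863, 0.3481611171068205], [0.5682618517157328, 0.30409647118669686], [0.5697013290372737, 0.2808577565605895], [0.5715775983176151, 0.23249011733508798]] slope -0.03977251771110491 x at y=.256 0.5705658233204042
R [[0.6250163703939061, 0.3442248047014455], [0.6259531480829934, 0.3118806601943831], [0.6275887393144474, 0.2779158864657198], [0.6285159673049203, 0.24258229017687405]] slope -0.035793907004179955 x at y=.256 0.6281341264124981
L [[0.5087285510983663, 0.3520496375041319], [0.5101275204121845, 0.30727174431848636], [0.5129944511676146, 0.24712252346093816], [0.5143182159647334, 0.18253621428798436]] slope -0.03438584661237462 x at y=.256 0.5121007837668348
cornerTL [0.4913 0.3819 0.075 ] divider-line? rim TL inner [0.5043 0.3823 0.075 ]
```

The sweeper is held upright at (325,330) and aligned with the tray. Tray centre is about (0.570, 0.2545) with yaw 1.607; the near lane's centre is 28.5 mm towards me.

>>> drive_tool --deltas '[{"dx": 0.06,"dy": 0.004,"dz": 0,"rx": 0,"ry": 0,"rz": 0,"grip": 0},{"dx": 0.06,"dy": 0.004,"dz": 0,"rx": 0,"ry": 0,"rz": 0,"grip": 0},{"dx": 0.06,"dy": 0.004,"dz": 0,"rx": 0,"ry": 0,"rz": 0,"grip": 0},{"dx": 0.06,"dy": 0.004,"dz": 0,"rx": 0,"ry": 0,"rz": 0,"grip": 0},{"dx": 0,"dy": 0,"dz": 0,"rx": 0,"ry": 0,"rz": 0,"grip": 0},{"dx": 0,"dy": 0,"dz": -0.04,"rx": 0,"ry": 0,"rz": 0,"grip": 0},{"dx": 0,"dy": 0,"dz": -0.04,"rx": 0,"ry": 0,"rz": 0,"grip": 0},{"dx": 0,"dy": 0,"dz": -0.026,"rx": 0,"ry": 0,"rz": 0,"grip": 0},{"dx": 0,"dy": 0,"dz": 0,"rx": 0,"ry": 0,"rz": 0,"grip": 0},{"dx": 0,"dy": 0,"dz": 0,"rx": 0,"ry": 0,"rz": 0,"grip": 0}]'

```text
t: 8.7
tcp_pos: [0.5392, 0.3205, 0.1177]
tcp_rot: [[-0.038, 0.999, 0.0], [0.999, 0.038, 0.0], [0.0, 0.0, -1.0]]
contact_force: [0.9, -0.3, -2.3]
width: 0.273
gripper_force: 59.0
```

Run:
```python
from fit import *
np.set_printoptions(precision=4,suppress=True)
d=snap('wrist','b_wrist')
for f in finder.tip_of('wrist','relay1'):
    if f['conf']>.2:print(round(f['conf'],2),at_z(d,f['location'],.063)[:2])
```

```text
0.64 [0.5943 0.2581]
```

View pics/b_wrist.png

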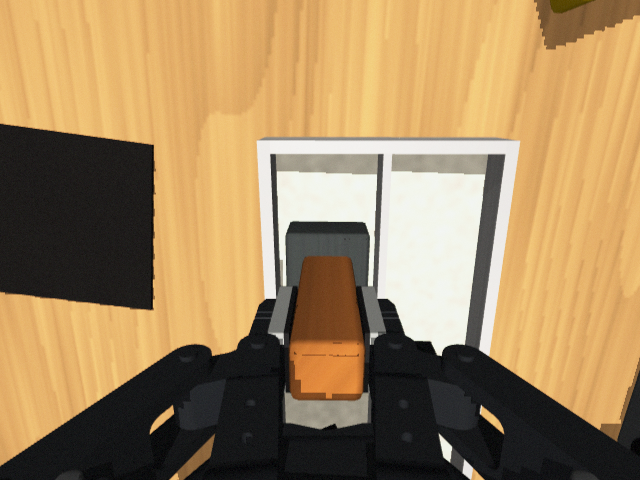

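The sweeper sits centred in the near lane, its block at (287–369, 222), with clear walls on both sides. I'll sweep.

>>> drive_tool --deltas '[{"dx": 0.0006,"dy": -0.0175,"dz": 0,"rx": 0,"ry": 0,"rz": 0,"grip": 0},{"dx": 0.0006,"dy": -0.0175,"dz": 0,"rx": 0,"ry": 0,"rz": 0,"grip": 0},{"dx": 0.0006,"dy": -0.0175,"dz": 0,"rx": 0,"ry": 0,"rz": 0,"grip": 0},{"dx": 0.0006,"dy": -0.0175,"dz": 0,"rx": 0,"ry": 0,"rz": 0,"grip": 0},{"dx": 0.0006,"dy": -0.0175,"dz": 0,"rx": 0,"ry": 0,"rz": 0,"grip": 0},{"dx": 0.0006,"dy": -0.0175,"dz": 0,"rx": 0,"ry": 0,"rz": 0,"grip": 0},{"dx": 0.0006,"dy": -0.0175,"dz": 0,"rx": 0,"ry": 0,"rz": 0,"grip": 0},{"dx": 0.0006,"dy": -0.0175,"dz": 0,"rx": 0,"ry": 0,"rz": 0,"grip": 0},{"dx": 0.0006,"dy": -0.0175,"dz": 0,"rx": 0,"ry": 0,"rz": 0,"grip": 0},{"dx": 0.0006,"dy": -0.0175,"dz": 0,"rx": 0,"ry": 0,"rz": 0,"grip": 0},{"dx": 0.0006,"dy": -0.0175,"dz": 0,"rx": 0,"ry": 0,"rz": 0,"grip": 0},{"dx": 0.0006,"dy": -0.0175,"dz": 0,"rx": 0,"ry": 0,"rz": 0,"grip": 0},{"dx": 0.0006,"dy": -0.012,"dz": 0,"rx": 0,"ry": 0,"rz": 0,"grip": 0},{"dx": 0.0006,"dy": -0.012,"dz": 0,"rx": 0,"ry": 0,"rz": 0,"grip": 0},{"dx": 0.0006,"dy": -0.012,"dz": 0,"rx": 0,"ry": 0,"rz": 0,"grip": 0},{"dx": 0.0006,"dy": -0.01,"dz": 0,"rx": 0,"ry": 0,"rz": 0,"grip": 0},{"dx": 0,"dy": 0,"dz": 0,"rx": 0,"ry": 0,"rz": 0,"grip": 0}]'

```text
t: 10.92
tcp_pos: [0.5467, 0.1279, 0.1173]
tcp_rot: [[-0.037, 0.999, 0.0], [0.999, 0.037, 0.0], [0.0, 0.0, -1.0]]
contact_force: [0.4, -0.1, -2.1]
width: 0.273
gripper_force: 58.9
```

Run:
```python
from fit import *
np.set_printoptions(precision=4,suppress=True)
for c in('top','side'):
  d=snap(c,'c_'+c)
  for f in finder.tip_of(c,'relay1'):
    if f['conf']>.2:print(c,round(f['conf'],2),np.round(f['location']),at_z(d,f['location'],.063)[:2],at_z(d,f['location'],.014)[:2])
a=cv2.imread('pics/c_top.png')[210:320,140:300];b=cv2.imread('pics/c_side.png')[270:450,150:380]
cv2.imwrite('pics/c.png',np.hstack([cv2.resize(a,(400,275)),cv2.resize(b,(351,275))]))
```

```text
top 0.57 [278. 281.] [0.5311 0.0693] [0.5361 0.0722]
top 0.53 [255. 211.] [0.5908 0.2538] [0.5976 0.2624]
side 0.69 [277. 252.] [0.6999 0.0476] [0.7321 0.0092]
side 0.57 [351. 256.] [0.593  0.1937] [0.6172 0.1663]
side 0.56 [382. 237.] [0.5887 0.2571] [0.6125 0.2345]
side 0.56 [327. 316.] [0.5267 0.102 ] [0.5459 0.0677]
side 0.5 [341. 260.] [0.5988 0.1725] [0.6233 0.1435]
```

View pics/c.png

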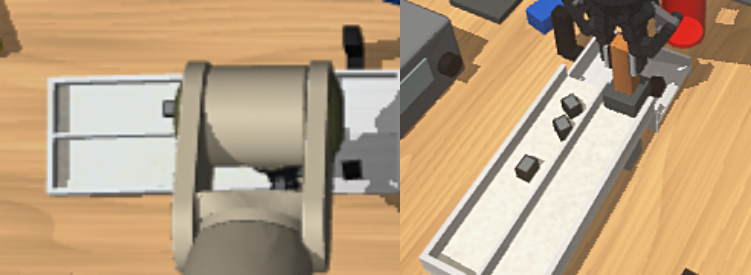

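The near lane is clear, with one relay visible in the scoop at side-crop (657,85). Now the far lane.

>>> drive_tool --deltas '[{"dx": 0,"dy": 0,"dz": 0.05,"rx": 0,"ry": 0,"rz": 0,"grip": 0},{"dx": 0,"dy": 0.02,"dz": 0.04,"rx": 0,"ry": 0,"rz": 0,"grip": 0},{"dx": 0.0166,"dy": 0.059,"dz": 0,"rx": 0,"ry": 0,"rz": 0,"grip": 0},{"dx": 0.0166,"dy": 0.059,"dz": 0,"rx": 0,"ry": 0,"rz": 0,"grip": 0},{"dx": 0.0166,"dy": 0.059,"dz": 0,"rx": 0,"ry": 0,"rz": 0,"grip": 0},{"dx": 0.0166,"dy": 0.059,"dz": 0,"rx": 0,"ry": 0,"rz": 0,"grip": 0},{"dx": 0,"dy": 0,"dz": 0,"rx": 0,"ry": 0,"rz": 0,"grip": 0},{"dx": 0,"dy": 0,"dz": 0,"rx": 0,"ry": 0,"rz": 0,"grip": 0}]'

```text
t: 12.12
tcp_pos: [0.5961, 0.3203, 0.1845]
tcp_rot: [[-0.038, 0.999, -0.001], [0.999, 0.038, -0.001], [-0.001, -0.001, -1.0]]
contact_force: [0.1, -0.7, -2.6]
width: 0.272
gripper_force: 60.2
```

Run:
```python
from fit import *
np.set_printoptions(precision=4,suppress=True)
for c in('top','side','wrist'):
  d=snap(c,'d_'+c)
  for f in finder.tip_of(c,'relay1'):
    if f['conf']>.2:print(c,round(f['conf'],2),np.round(f['location']),at_z(d,f['location'],.063)[:2],at_z(d,f['location'],.014)[:2])
print(r.get_state()['tcp_pos'])
a=cv2.imread('pics/d_top.png')[210:320,140:300];b=cv2.imread('pics/d_side.png')[270:450,150:380]
cv2.imwrite('pics/d.png',np.vstack([np.hstack([cv2.resize(a,(400,275)),cv2.resize(b,(351,275))]),cv2.resize(cv2.imread('pics/d_wrist.png')[100:335],(751,275))]))
```

```text
top 0.58 [252. 209.] [0.5968 0.2595] [0.6038 0.2683]
top 0.56 [254. 232.] [0.592  0.1968] [0.5989 0.2037]
top 0.55 [262. 269.] [0.573  0.1004] [0.5793 0.1043]
top 0.51 [252. 243.] [0.5987 0.1696] [0.6058 0.1757]
top 0.43 [280. 280.] [0.5282 0.0729] [0.5331 0.0759]
top 0.43 [247. 473.] [ 0.6208 -0.429 ] [ 0.6286 -0.4416]
side 0.73 [338. 264.] [0.5974 0.1639] [0.6219 0.1343]
side 0.58 [326. 316.] [0.5266 0.0991] [0.5457 0.0647]
side 0.51 [353. 259.] [0.5872 0.1958] [0.6109 0.1686]
side 0.47 [335. 302.] [0.5388 0.1294] [0.5588 0.0973]
side 0.41 [333. 296.] [0.5514 0.1303] [0.5724 0.0982]
side 0.41 [254. 371.] [ 0.5118 -0.1179] [ 0.5298 -0.1687]
wrist 0.85 [402. 316.] [0.5939 0.1671] [0.5939 0.1248]
[0.5965 0.3197 0.1851]
```

View pics/d.png

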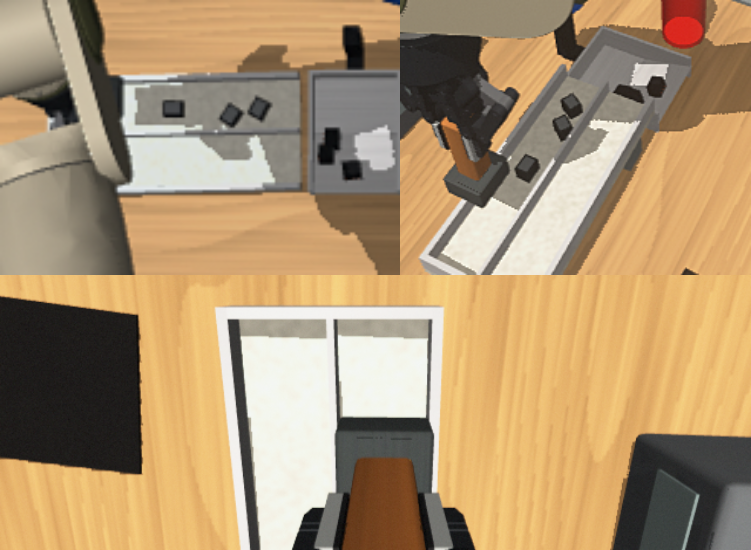

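Three relays are in the scoop and three remain in the far lane, with the sweeper above that lane behind them. I'll lower and sweep.

>>> drive_tool --deltas '[{"dx": 0,"dy": 0,"dz": -0.04,"rx": 0,"ry": 0,"rz": 0,"grip": 0},{"dx": 0,"dy": 0,"dz": -0.03,"rx": 0,"ry": 0,"rz": 0,"grip": 0},{"dx": 0,"dy": 0,"dz": -0.02,"rx": 0,"ry": 0,"rz": 0,"grip": 0},{"dx": 0,"dy": 0,"dz": 0,"rx": 0,"ry": 0,"rz": 0,"grip": 0}]'

```text
t: 12.92
tcp_pos: [0.5963, 0.3201, 0.1167]
tcp_rot: [[-0.038, 0.999, -0.001], [0.999, 0.038, -0.0], [-0.0, -0.001, -1.0]]
contact_force: [0.6, -0.7, -2.2]
width: 0.273
gripper_force: 60.2
```

>>> drive_tool --deltas '[{"dx": 0.0006,"dy": -0.0175,"dz": 0,"rx": 0,"ry": 0,"rz": 0,"grip": 0},{"dx": 0.0006,"dy": -0.0175,"dz": 0,"rx": 0,"ry": 0,"rz": 0,"grip": 0},{"dx": 0.0006,"dy": -0.0175,"dz": 0,"rx": 0,"ry": 0,"rz": 0,"grip": 0},{"dx": 0.0006,"dy": -0.0175,"dz": 0,"rx": 0,"ry": 0,"rz": 0,"grip": 0},{"dx": 0.0006,"dy": -0.0175,"dz": 0,"rx": 0,"ry": 0,"rz": 0,"grip": 0},{"dx": 0.0006,"dy": -0.0175,"dz": 0,"rx": 0,"ry": 0,"rz": 0,"grip": 0},{"dx": 0.0006,"dy": -0.0175,"dz": 0,"rx": 0,"ry": 0,"rz": 0,"grip": 0},{"dx": 0.0006,"dy": -0.0175,"dz": 0,"rx": 0,"ry": 0,"rz": 0,"grip": 0},{"dx": 0.0006,"dy": -0.0175,"dz": 0,"rx": 0,"ry": 0,"rz": 0,"grip": 0},{"dx": 0.0006,"dy": -0.0175,"dz": 0,"rx": 0,"ry": 0,"rz": 0,"grip": 0},{"dx": 0.0006,"dy": -0.0175,"dz": 0,"rx": 0,"ry": 0,"rz": 0,"grip": 0},{"dx": 0.0006,"dy": -0.0175,"dz": 0,"rx": 0,"ry": 0,"rz": 0,"grip": 0},{"dx": 0.0006,"dy": -0.012,"dz": 0,"rx": 0,"ry": 0,"rz": 0,"grip": 0},{"dx": 0.0006,"dy": -0.012,"dz": 0,"rx": 0,"ry": 0,"rz": 0,"grip": 0},{"dx": 0.0006,"dy": -0.012,"dz": 0,"rx": 0,"ry": 0,"rz": 0,"grip": 0},{"dx": 0.0006,"dy": -0.01,"dz": 0,"rx": 0,"ry": 0,"rz": 0,"grip": 0},{"dx": 0,"dy": 0,"dz": 0,"rx": 0,"ry": 0,"rz": 0,"grip": 0}]'

```text
t: 15.05
tcp_pos: [0.6037, 0.1279, 0.1173]
tcp_rot: [[-0.037, 0.999, 0.0], [0.999, 0.037, -0.0], [-0.0, 0.0, -1.0]]
contact_force: [-0.1, -0.2, -3.3]
width: 0.274
gripper_force: 60.2
```

>>> drive_tool --deltas '[{"dx": 0,"dy": 0.005,"dz": 0.05,"rx": 0,"ry": 0,"rz": 0,"grip": 0},{"dx": -0.06,"dy": 0.04,"dz": 0.04,"rx": 0,"ry": 0,"rz": 0,"grip": 0},{"dx": -0.06,"dy": 0.05,"dz": 0,"rx": 0,"ry": 0,"rz": 0,"grip": 0},{"dx": -0.06,"dy": 0.05,"dz": 0,"rx": 0,"ry": 0,"rz": 0,"grip": 0},{"dx": -0.06,"dy": 0.05,"dz": 0,"rx": 0,"ry": 0,"rz": 0,"grip": 0},{"dx": -0.06,"dy": 0.05,"dz": 0,"rx": 0,"ry": 0,"rz": 0,"grip": 0},{"dx": 0,"dy": 0,"dz": 0,"rx": 0,"ry": 0,"rz": 0,"grip": 0},{"dx": 0,"dy": 0,"dz": 0,"rx": 0,"ry": 0,"rz": 0,"grip": 0}]'

```text
t: 16.05
tcp_pos: [0.3788, 0.3123, 0.185]
tcp_rot: [[-0.039, 0.999, 0.001], [0.999, 0.039, 0.0], [0.0, 0.001, -1.0]]
contact_force: [0.2, 0.1, -2.8]
width: 0.273
gripper_force: 60.7
```

Run:
```python
from fit import *
np.set_printoptions(precision=4,suppress=True)
for c in('top','side'):
  d=snap(c,'e_'+c)
  for f in finder.tip_of(c,'relay1'):
    if f['conf']>.2:print(c,round(f['conf'],2),np.round(f['location']),at_z(d,f['location'],.063)[:2],at_z(d,f['location'],.014)[:2])
print(r.get_state()['tcp_pos'])
a=cv2.imread('pics/e_top.png')[210:320,140:300];b=cv2.imread('pics/e_side.png')[270:450,150:380]
cv2.imwrite('pics/e.png',np.hstack([cv2.resize(a,(400,275)),cv2.resize(b,(351,275))]))
```

```text
top 0.53 [248. 281.] [0.6118 0.0697] [0.6193 0.0726]
top 0.44 [280. 279.] [0.5269 0.0746] [0.5318 0.0777]
top 0.43 [254. 267.] [0.5953 0.1061] [0.6023 0.1102]
top 0.42 [255. 276.] [0.5932 0.0841] [0.6001 0.0875]
top 0.37 [274. 271.] [0.541  0.0942] [0.5463 0.0979]
top 0.36 [270. 270.] [0.5532 0.0978] [0.5589 0.1016]
top 0.32 [343. 185.] [0.3622 0.311 ] [0.3619 0.3214]
side 0.52 [319. 284.] [0.5856 0.1128] [0.6092 0.0794]
side 0.41 [310. 281.] [0.6022 0.0964] [0.627  0.0617]
[0.3795 0.3116 0.1847]
```

View pics/e.png

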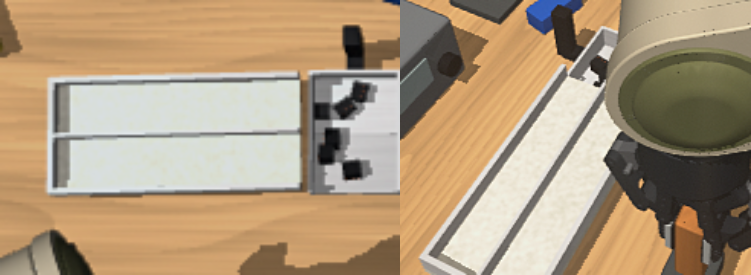

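All six relays are in the scoop and both lanes are empty. Now the sweeper goes back on its mat.

>>> drive_tool --deltas '[{"dx": -0.0267,"dy": 0.006,"dz": 0,"rx": 0,"ry": 0,"rz": 0,"grip": 0},{"dx": 0,"dy": 0,"dz": -0.05,"rx": 0,"ry": 0,"rz": 0,"grip": 0},{"dx": 0,"dy": 0,"dz": -0.05,"rx": 0,"ry": 0,"rz": 0,"grip": 0},{"dx": 0,"dy": 0,"dz": -0.04,"rx": 0,"ry": 0,"rz": 0,"grip": 0},{"dx": 0,"dy": 0,"dz": -0.015,"rx": 0,"ry": 0,"rz": 0,"grip": 0},{"dx": 0,"dy": 0,"dz": -0.006,"rx": 0,"ry": 0,"rz": 0,"grip": 0},{"dx": 0,"dy": 0,"dz": 0,"rx": 0,"ry": 0,"rz": 0,"grip": 0},{"dx": 0,"dy": 0,"dz": 0,"rx": 0,"ry": 0,"rz": 0,"grip": 0}]'

```text
t: 17.25
tcp_pos: [0.359, 0.3169, 0.0649]
tcp_rot: [[-0.038, 0.999, 0.002], [0.999, 0.038, 0.001], [0.001, 0.002, -1.0]]
contact_force: [0.9, 0.3, -2.5]
width: 0.27
gripper_force: 60.6
```

>>> drive_tool --deltas '[{"dx": 0,"dy": 0,"dz": 0,"rx": 0,"ry": 0,"rz": 0,"grip": 1},{"dx": 0,"dy": 0,"dz": 0,"rx": 0,"ry": 0,"rz": 0,"grip": 1},{"dx": 0,"dy": 0,"dz": 0,"rx": 0,"ry": 0,"rz": 0,"grip": 1},{"dx": 0,"dy": 0,"dz": 0,"rx": 0,"ry": 0,"rz": 0,"grip": 1},{"dx": 0,"dy": 0,"dz": 0,"rx": 0,"ry": 0,"rz": 0,"grip": 1},{"dx": 0,"dy": 0,"dz": 0.03,"rx": 0,"ry": 0,"rz": 0,"grip": 1},{"dx": 0,"dy": 0,"dz": 0.07,"rx": 0,"ry": 0,"rz": 0,"grip": 1},{"dx": 0,"dy": 0,"dz": 0.08,"rx": 0,"ry": 0,"rz": 0,"grip": 1},{"dx": 0,"dy": 0,"dz": 0.08,"rx": 0,"ry": 0,"rz": 0,"grip": 1},{"dx": 0,"dy": 0,"dz": 0.06,"rx": 0,"ry": 0,"rz": 0,"grip": 1},{"dx": 0,"dy": -0.05,"dz": 0,"rx": 0,"ry": 0,"rz": 0,"grip": 1},{"dx": 0,"dy": -0.05,"dz": 0,"rx": 0,"ry": 0,"rz": 0,"grip": 1},{"dx": 0,"dy": 0,"dz": 0,"rx": 0,"ry": 0,"rz": 0,"grip": 1},{"dx": 0,"dy": 0,"dz": 0,"rx": 0,"ry": 0,"rz": 0,"grip": 1}]'

```text
t: 19.0
tcp_pos: [0.3587, 0.2419, 0.3041]
tcp_rot: [[-0.038, 0.999, 0.0], [0.999, 0.038, 0.0], [0.0, 0.0, -1.0]]
contact_force: [0.4, 0.1, -0.3]
width: 1.0
gripper_force: 0.0
```

Run:
```python
from fit import *
np.set_printoptions(precision=4,suppress=True)
s=r.get_state(); print(s['tcp_pos'],s['q'])
for n,L in dict(sweeper=[('sweeper',[.36,.316,.04],.003)],scoop=[('scoop',[.577,.07,.03],0)]).items():
  for m,p,z in L:
    for c in('wrist','top','side'):
      d=get_image(c); g=sil(c,m,d,p,z+.03)
      if g is not None: print(m,c,*fit([(d,g)],m,p,z))
for c in('side','top'):
  d=get_image(c)
  for n,z in dict(post=.145,funnel_knob=.231,funnel_mouth=.181,stand=0).items():
    for f in finder.tip_of(c,n)[:2]: print(c,n,round(f['conf'],2),at_z(d,f['location'],z)[:2])
```

```text
[0.3587 0.2419 0.3041] [0.3181 0.1215 1.4454 0.0002 1.5746 0.2804]
sweeper wrist [0.36   0.3159 0.0376] 0.8924143447540328
sweeper side [0.359  0.3176 0.0092] 0.9255394411036434
scoop wrist [0.5398 0.0352 0.4201] 0.01932263687363543
scoop top [0.5782 0.0703 0.0179] 0.8382286760073205
scoop side [0.5807 0.0678 0.028 ] 0.6562605987728548
side post 0.73 [ 0.6624 -0.1867]
side post 0.51 [0.4923 0.1599]
side funnel_knob 0.33 [ 0.3291 -0.0342]
top post 0.72 [ 0.6475 -0.1802]
top funnel_knob 0.81 [ 0.6015 -0.3874]
top funnel_mouth 0.72 [ 0.6178 -0.3085]
top stand 0.87 [ 0.5194 -0.1802]
top stand 0.6 [0.6095 0.0892]
```

The sweeper is standing within 2 mm of the mat's centre. Next is the funnel: post (0.652,-0.183), knob (0.6005,-0.3875), 211 mm apart, which matches the given 212 mm.

>>> drive_tool --deltas '[{"dx": 0.0269,"dy": -0.07,"dz": 0,"rx": 0,"ry": 0,"rz": -0.07,"grip": 1},{"dx": 0.0269,"dy": -0.07,"dz": 0,"rx": 0,"ry": 0,"rz": -0.07,"grip": 1},{"dx": 0.0269,"dy": -0.07,"dz": 0,"rx": 0,"ry": 0,"rz": -0.07,"grip": 1},{"dx": 0.0269,"dy": -0.07,"dz": 0,"rx": 0,"ry": 0,"rz": -0.07,"grip": 1},{"dx": 0.0269,"dy": -0.07,"dz": 0,"rx": 0,"ry": 0,"rz": -0.07,"grip": 1},{"dx": 0.0269,"dy": -0.07,"dz": 0,"rx": 0,"ry": 0,"rz": -0.07,"grip": 1},{"dx": 0.0269,"dy": -0.07,"dz": 0,"rx": 0,"ry": 0,"rz": -0.07,"grip": 1},{"dx": 0.0269,"dy": -0.07,"dz": 0,"rx": 0,"ry": 0,"rz": -0.07,"grip": 1},{"dx": 0.0269,"dy": -0.07,"dz": 0,"rx": 0,"ry": 0,"rz": -0.07,"grip": 1},{"dx": 0.0269,"dy": -0.07,"dz": 0,"rx": 0,"ry": 0,"rz": 0,"grip": 1},{"dx": 0.0269,"dy": -0.07,"dz": 0,"rx": 0,"ry": 0,"rz": 0,"grip": 1},{"dx": 0.0269,"dy": -0.07,"dz": 0,"rx": 0,"ry": 0,"rz": 0,"grip": 1},{"dx": 0,"dy": 0,"dz": 0,"rx": 0,"ry": 0,"rz": 0,"grip": 1},{"dx": 0,"dy": 0,"dz": 0,"rx": 0,"ry": 0,"rz": 0,"grip": 1}]'

```text
t: 21.85
tcp_pos: [0.6007, -0.388, 0.3038]
tcp_rot: [[0.788, 0.616, -0.0], [0.616, -0.788, 0.001], [0.0, -0.001, -1.0]]
contact_force: [-0.6, 0.6, 0.4]
width: 0.998
gripper_force: 0.0
```

Run:
```python
from fit import *
np.set_printoptions(precision=4,suppress=True)
s=r.get_state(); print(s['tcp_pos'],s['tcp_rot'],s['q'])
d=snap('wrist','f_w')
for n,z in dict(funnel_knob=.231,funnel_mouth=.181,post=.145).items():
    for f in finder.tip_of('wrist',n)[:2]: print(n,round(f['conf'],2),np.round(f['location']),at_z(d,f['location'],z)[:2])
```

```text
[ 0.6007 -0.388   0.3038] [[ 0.7876  0.6162 -0.0004]
 [ 0.6162 -0.7876  0.0006]
 [ 0.0001 -0.0007 -1.    ]] [-0.7386  0.6862  0.5562  0.0002  1.8999  0.1683]
funnel_knob 0.74 [252. 326.] [ 0.598  -0.3891]
funnel_mouth 0.79 [133. 253.] [ 0.6191 -0.3111]
```

View pics/f_w.png

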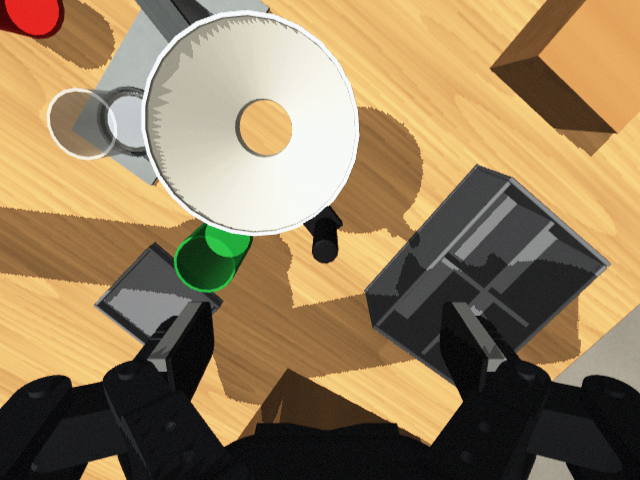

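Run:
```python
from fit import *
np.set_printoptions(precision=3,suppress=True)
d=get_image('wrist'); e=get_image('side')
for z in (0,.05,.1,.15,.2): print(z,'brown',at_z(d,(370,288),z)[:2],'organiser',at_z(d,(291,367),z)[:2])
for z in (0,.1,.2): print('side brown bottom',at_z(e,(200,478),z)[:2],'top',at_z(e,(122,494),z)[:2],'org bottomcorner',at_z(e,(180,420),z)[:2])
```

```text
0 brown [ 0.365 -0.506] organiser [ 0.521 -0.515]
0.05 brown [ 0.398 -0.487] organiser [ 0.537 -0.495]
0.1 brown [ 0.431 -0.469] organiser [ 0.552 -0.475]
0.15 brown [ 0.464 -0.45 ] organiser [ 0.568 -0.456]
0.2 brown [ 0.497 -0.431] organiser [ 0.583 -0.436]
side brown bottom [ 0.363 -0.502] top [ 0.416 -0.97 ] org bottomcorner [ 0.529 -0.528]
side brown bottom [ 0.35  -0.354] top [ 0.396 -0.757] org bottomcorner [ 0.493 -0.376]
side brown bottom [ 0.338 -0.206] top [ 0.375 -0.543] org bottomcorner [ 0.457 -0.225]
```

Knob top is at (325,252), about (0.599,-0.389), just under the fingers. The green jar, organiser and box are all clear of them. I'll take the knob.

>>> drive_tool --deltas '[{"dx": -0.002,"dy": 0,"dz": -0.05,"rx": 0,"ry": 0,"rz": 0,"grip": 0.7},{"dx": 0,"dy": 0,"dz": -0.05,"rx": 0,"ry": 0,"rz": 0,"grip": 0.7},{"dx": 0,"dy": 0,"dz": -0.03,"rx": 0,"ry": 0,"rz": 0,"grip": 0.7},{"dx": 0,"dy": 0,"dz": -0.019,"rx": 0,"ry": 0,"rz": 0,"grip": 0.7},{"dx": 0,"dy": 0,"dz": 0,"rx": 0,"ry": 0,"rz": 0,"grip": 0},{"dx": 0,"dy": 0,"dz": 0,"rx": 0,"ry": 0,"rz": 0,"grip": 0},{"dx": 0,"dy": 0,"dz": 0,"rx": 0,"ry": 0,"rz": 0,"grip": 0},{"dx": 0,"dy": 0,"dz": 0,"rx": 0,"ry": 0,"rz": 0,"grip": 0},{"dx": 0,"dy": 0,"dz": 0,"rx": 0,"ry": 0,"rz": 0,"grip": 0}]'

```text
t: 23.28
tcp_pos: [0.5996, -0.3885, 0.1938]
tcp_rot: [[0.788, 0.616, 0.002], [0.616, -0.788, -0.002], [0.001, 0.002, -1.0]]
contact_force: [0.0, 1.1, 5.0]
width: 0.173
gripper_force: 58.4
```

Run:
```python
from h import *
np.set_printoptions(precision=4,suppress=True)
p=r.get_state()['tcp_pos']; post=np.array([.652,-.183]); v=p[:2]-post; R=np.hypot(*v); a0=np.arctan2(-v[1],-v[0]); print(p,R,a0)
th=np.linspace(a0,-.005,19); P=np.c_[post[0]-R*np.cos(th),post[1]-R*np.sin(th)]
print(np.diff(np.vstack([p[:2],P[1:]]),axis=0)/.75)
```

```text
[ 0.5996 -0.3885  0.1938] 0.21211424821181785 1.3210924368641288
[[-0.02    0.0059]
 [-0.0195  0.0073]
 [-0.0189  0.0088]
 [-0.0182  0.0101]
 [-0.0174  0.0114]
 [-0.0165  0.0127]
 [-0.0155  0.0139]
 [-0.0145  0.015 ]
 [-0.0133  0.016 ]
 [-0.0121  0.0169]
 [-0.0108  0.0178]
 [-0.0095  0.0185]
 [-0.0081  0.0192]
 [-0.0067  0.0197]
 [-0.0052  0.0202]
 [-0.0037  0.0205]
 [-0.0022  0.0207]
 [-0.0007  0.0208]]
```

>>> drive_tool --deltas '[{"dx": -0.02,"dy": 0.0059,"dz": 0,"rx": 0,"ry": 0,"rz": 0,"grip": 0},{"dx": -0.0195,"dy": 0.0073,"dz": 0,"rx": 0,"ry": 0,"rz": 0,"grip": 0},{"dx": -0.0189,"dy": 0.0088,"dz": 0,"rx": 0,"ry": 0,"rz": 0,"grip": 0},{"dx": -0.0182,"dy": 0.0101,"dz": 0,"rx": 0,"ry": 0,"rz": 0,"grip": 0},{"dx": -0.0174,"dy": 0.0114,"dz": 0,"rx": 0,"ry": 0,"rz": 0,"grip": 0},{"dx": -0.0165,"dy": 0.0127,"dz": 0,"rx": 0,"ry": 0,"rz": 0,"grip": 0},{"dx": -0.0155,"dy": 0.0139,"dz": 0,"rx": 0,"ry": 0,"rz": 0,"grip": 0},{"dx": -0.0145,"dy": 0.015,"dz": 0,"rx": 0,"ry": 0,"rz": 0,"grip": 0},{"dx": -0.0133,"dy": 0.016,"dz": 0,"rx": 0,"ry": 0,"rz": 0,"grip": 0},{"dx": -0.0121,"dy": 0.0169,"dz": 0,"rx": 0,"ry": 0,"rz": 0,"grip": 0}]'

```text
t: 24.52
tcp_pos: [0.4743, -0.3013, 0.1936]
tcp_rot: [[0.789, 0.615, 0.001], [0.615, -0.789, -0.004], [-0.002, 0.004, -1.0]]
contact_force: [-0.7, -5.7, 5.6]
width: 0.172
gripper_force: 59.2
```

>>> drive_tool --deltas '[{"dx": -0.0108,"dy": 0.0178,"dz": 0,"rx": 0,"ry": 0,"rz": 0,"grip": 0},{"dx": -0.0095,"dy": 0.0185,"dz": 0,"rx": 0,"ry": 0,"rz": 0,"grip": 0},{"dx": -0.0081,"dy": 0.0192,"dz": 0,"rx": 0,"ry": 0,"rz": 0,"grip": 0},{"dx": -0.0067,"dy": 0.0197,"dz": 0,"rx": 0,"ry": 0,"rz": 0,"grip": 0},{"dx": -0.0052,"dy": 0.0202,"dz": 0,"rx": 0,"ry": 0,"rz": 0,"grip": 0},{"dx": -0.0037,"dy": 0.0205,"dz": 0,"rx": 0,"ry": 0,"rz": 0,"grip": 0},{"dx": -0.0022,"dy": 0.0167,"dz": 0,"rx": 0,"ry": 0,"rz": 0,"grip": 0},{"dx": 0,"dy": 0,"dz": 0,"rx": 0,"ry": 0,"rz": 0,"grip": 0}]'

```text
t: 25.52
tcp_pos: [0.441, -0.2001, 0.1934]
tcp_rot: [[0.787, 0.617, 0.003], [0.617, -0.787, -0.002], [0.001, 0.003, -1.0]]
contact_force: [2.4, 0.5, 6.3]
width: 0.168
gripper_force: 59.7
```

>>> drive_tool --deltas '[{"dx": 0,"dy": 0.008,"dz": 0,"rx": 0,"ry": 0,"rz": 0,"grip": 0},{"dx": 0,"dy": 0.007,"dz": 0,"rx": 0,"ry": 0,"rz": 0,"grip": 0},{"dx": 0,"dy": 0.005,"dz": 0,"rx": 0,"ry": 0,"rz": 0,"grip": 0},{"dx": 0,"dy": 0.003,"dz": 0,"rx": 0,"ry": 0,"rz": 0,"grip": 0},{"dx": 0,"dy": 0,"dz": 0,"rx": 0,"ry": 0,"rz": 0,"grip": 0}]'

```text
t: 26.15
tcp_pos: [0.4409, -0.1835, 0.1933]
tcp_rot: [[0.788, 0.616, 0.003], [0.616, -0.788, -0.002], [0.001, 0.003, -1.0]]
contact_force: [1.8, 0.1, 7.2]
width: 0.172
gripper_force: 59.8
```

>>> drive_tool --deltas '[{"dx": 0,"dy": 0.003,"dz": 0,"rx": 0,"ry": 0,"rz": 0,"grip": 0},{"dx": 0,"dy": 0.003,"dz": 0,"rx": 0,"ry": 0,"rz": 0,"grip": 0},{"dx": 0,"dy": 0,"dz": 0,"rx": 0,"ry": 0,"rz": 0,"grip": 0},{"dx": 0,"dy": 0,"dz": 0,"rx": 0,"ry": 0,"rz": 0,"grip": 0}]'

```text
t: 26.65
tcp_pos: [0.4409, -0.1829, 0.1934]
tcp_rot: [[0.788, 0.615, 0.002], [0.615, -0.788, -0.009], [-0.004, 0.009, -1.0]]
contact_force: [-0.3, -21.3, 2.0]
width: 0.169
gripper_force: 59.9
```

The funnel is against its stop: the force reads 21 N with no further motion and the knob is at y = -0.183, so the stand's yaw is about 0. I'll release it and go above the scoop handle, estimated at (0.668,0.073).

>>> drive_tool --deltas '[{"dx": 0,"dy": -0.004,"dz": 0,"rx": 0,"ry": 0,"rz": 0,"grip": 0},{"dx": 0,"dy": 0,"dz": 0,"rx": 0,"ry": 0,"rz": 0,"grip": 0.6},{"dx": 0,"dy": 0,"dz": 0,"rx": 0,"ry": 0,"rz": 0,"grip": 0.6},{"dx": 0,"dy": 0,"dz": 0,"rx": 0,"ry": 0,"rz": 0,"grip": 0.6},{"dx": 0,"dy": 0,"dz": 0.04,"rx": 0,"ry": 0,"rz": 0,"grip": 0.6},{"dx": 0,"dy": 0,"dz": 0.06,"rx": 0,"ry": 0,"rz": 0,"grip": 0.6},{"dx": 0,"dy": 0,"dz": 0.05,"rx": 0,"ry": 0,"rz": 0,"grip": 0.6},{"dx": 0.05,"dy": 0.056,"dz": 0,"rx": 0,"ry": 0,"rz": -0.07,"grip": 0.6},{"dx": 0.05,"dy": 0.056,"dz": 0,"rx": 0,"ry": 0,"rz": -0.07,"grip": 0.6},{"dx": 0.05,"dy": 0.056,"dz": 0,"rx": 0,"ry": 0,"rz": -0.07,"grip": 0.6},{"dx": 0.05,"dy": 0.056,"dz": 0,"rx": 0,"ry": 0,"rz": -0.07,"grip": 0.6},{"dx": 0.05,"dy": 0.056,"dz": 0,"rx": 0,"ry": 0,"rz": -0.07,"grip": 0.6},{"dx": 0.05,"dy": 0.056,"dz": 0,"rx": 0,"ry": 0,"rz": -0.07,"grip": 0.6},{"dx": 0,"dy": 0,"dz": 0,"rx": 0,"ry": 0,"rz": 0,"grip": 0.6},{"dx": 0,"dy": 0,"dz": 0,"rx": 0,"ry": 0,"rz": 0,"grip": 0.6}]'

```text
t: 28.52
tcp_pos: [0.6649, 0.0702, 0.3045]
tcp_rot: [[0.999, 0.035, -0.001], [0.035, -0.999, -0.0], [-0.001, 0.0, -1.0]]
contact_force: [-0.1, -0.7, 0.3]
width: 0.601
gripper_force: 0.0
```

Run:
```python
from fit import *
np.set_printoptions(precision=4,suppress=True)
s=r.get_state(); print(s['tcp_pos'],s['tcp_rot'],s['q'])
d=snap('wrist','g_w')
g=sil('wrist','scoop',d,[.6,.07],.03)
if g is not None: print(*fit([(d,g)],'scoop',[.578,.07,.03],0))
for c in ('top','side'):
  d=get_image(c)
  for n,z in dict(funnel_knob=.231,funnel_mouth=.181).items():
    for f in finder.tip_of(c,n)[:1]: print(c,n,round(f['conf'],2),at_z(d,f['location'],z)[:2])
```

```text
[0.6649 0.0702 0.3045] [[ 0.9994  0.0346 -0.0009]
 [ 0.0346 -0.9994 -0.0002]
 [-0.0009  0.0002 -1.    ]] [-0.0713  0.5775  0.7573 -0.0003  1.8077  1.4647]
[0.579  0.0694 0.0198] 0.7805962327698386
top funnel_knob 0.83 [ 0.4447 -0.1822]
top funnel_mouth 0.81 [ 0.5188 -0.1841]
side funnel_knob 0.98 [ 0.4447 -0.1837]
side funnel_mouth 0.71 [ 0.5277 -0.1953]
```

View pics/g_w.png

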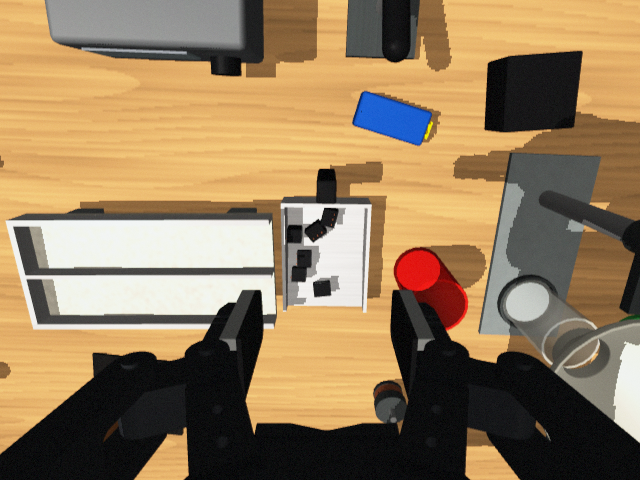

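The scoop with six relays shows at (325,255), its handle top at (326,178), square to the hand. The battery at (393,117) is well off. I'll compute the handle's position.

Run:
```python
from fit import *
np.set_printoptions(precision=4,suppress=True)
d=get_image('wrist'); im=cv2.cvtColor(d['image'],cv2.COLOR_RGB2GRAY)
m=(im[160:200,305:350]<45).astype(np.uint8); ys,xs=np.nonzero(m); print(xs.min()+305,xs.max()+305,ys.min()+160,ys.max()+160)
for r0 in range(162,200,4): print(r0,im[r0,312:342])
for rc in [(178,326),(170,326)]: print(at_z(d,rc,.098)[:2],at_z(d,rc,.0)[:2])
```

```text
316 335 169 199
162 [196 197 199 198 195 193 196 198 197 194 193 195 194 193 193 193 192 189
 192 191 190 191 191 190 190 191 189 189 191 188]
166 [198 196 197 199 201 198 199 197 201 199 199 199 197 197 197 196 193 113
 115 115 114 113 112 112 116 114 114 115 113 115]
170 [180 181 177 179 178 174  33   0  12  11   8  10   6  10   4   0   6   1
   7   7   6  17  56 108 110 111 110 108 114 111]
174 [187 187 186 186 180 116   6   2   5   9   8   8   9   8   9   6   6  11
   3   2   3   0  22  91 103  95  96  98  99  98]
178 [194 194 192 193 173  10  10   9  12   5   7  13   7   6   2   0   3   8
   1   9   3   1  14  54 113 110 110 113 113 113]
182 [188 184 187 181  47  21  30  29  24  27  23  28  20  26  24  32  28  27
  25  26  23  23  19  24  94 103 102 106 100 103]
186 [189 187 189 184  52  21  31  32  30  32  31  27  29  27  31  29  28  28
  24  30  24  27  24  24  93 106 106 109 109 111]
190 [193 196 192 191  53  26  32  30  31  30  28  31  30  30  29  32  28  29
  30  27  29  26  21  27 109 110 112 112 110 110]
194 [199 197 196 194  54  28  30  18  31  30  29  30  30  29  28  29  32  29
  30  28  26  28  20  27 115 118 115 115 117 115]
198 [68 71 70 68 26 25 27 22 28 32 28 29 29 31 28 31 29 29 25 28 27 26 19 24
 70 70 67 70 69 66]
[0.6828 0.0714] [0.6666 0.0709]
[0.69   0.0716] [0.6758 0.0712]
```

>>> drive_tool --deltas '[{"dx": 0.004,"dy": 0.0016,"dz": -0.06,"rx": 0,"ry": 0,"rz": 0,"grip": 0.6},{"dx": 0,"dy": 0,"dz": -0.07,"rx": 0,"ry": 0,"rz": 0,"grip": 0.6},{"dx": 0,"dy": 0,"dz": -0.07,"rx": 0,"ry": 0,"rz": 0,"grip": 0.6},{"dx": 0,"dy": 0,"dz": -0.05,"rx": 0,"ry": 0,"rz": 0,"grip": 0.6},{"dx": 0,"dy": 0,"dz": -0.046,"rx": 0,"ry": 0,"rz": 0,"grip": 0.6},{"dx": 0,"dy": 0,"dz": -0.03,"rx": 0,"ry": 0,"rz": 0,"grip": 0.6},{"dx": 0,"dy": 0,"dz": 0,"rx": 0,"ry": 0,"rz": 0,"grip": 0},{"dx": 0,"dy": 0,"dz": 0,"rx": 0,"ry": 0,"rz": 0,"grip": 0},{"dx": 0,"dy": 0,"dz": 0,"rx": 0,"ry": 0,"rz": 0,"grip": 0},{"dx": 0,"dy": 0,"dz": 0,"rx": 0,"ry": 0,"rz": 0,"grip": 0},{"dx": 0,"dy": 0,"dz": 0,"rx": 0,"ry": 0,"rz": 0,"grip": 0}]'

```text
t: 30.35
tcp_pos: [0.6689, 0.0714, 0.0615]
tcp_rot: [[0.999, 0.034, 0.003], [0.034, -0.999, -0.0], [0.003, 0.0, -1.0]]
contact_force: [1.8, -0.2, 4.6]
width: 0.205
gripper_force: 59.6
```

The handle is held (17.4 mm against the given 18). I'll lift gently, carry the scoop to the funnel and turn the lip in over the mouth.

>>> drive_tool --deltas '[{"dx": 0,"dy": 0,"dz": 0.01,"rx": 0,"ry": 0,"rz": 0,"grip": 0},{"dx": 0,"dy": 0,"dz": 0.03,"rx": 0,"ry": 0,"rz": 0,"grip": 0},{"dx": 0,"dy": 0,"dz": 0.04,"rx": 0,"ry": 0,"rz": 0,"grip": 0},{"dx": 0,"dy": 0,"dz": 0.04,"rx": 0,"ry": 0,"rz": 0,"grip": 0},{"dx": 0,"dy": 0,"dz": 0.04,"rx": 0,"ry": 0,"rz": 0,"grip": 0},{"dx": 0,"dy": 0,"dz": 0.04,"rx": 0,"ry": 0,"rz": 0,"grip": 0},{"dx": 0,"dy": 0,"dz": 0.04,"rx": 0,"ry": 0,"rz": 0,"grip": 0},{"dx": 0,"dy": 0,"dz": 0.035,"rx": 0,"ry": 0,"rz": 0,"grip": 0},{"dx": 0,"dy": 0,"dz": 0.02,"rx": 0,"ry": 0,"rz": 0,"grip": 0},{"dx": 0,"dy": 0,"dz": 0.01,"rx": 0,"ry": 0,"rz": 0,"grip": 0},{"dx": 0,"dy": 0,"dz": 0,"rx": 0,"ry": 0,"rz": 0,"grip": 0}]'

```text
t: 31.72
tcp_pos: [0.668, 0.0716, 0.2889]
tcp_rot: [[0.999, 0.034, -0.0], [0.034, -0.999, 0.0], [-0.0, -0.0, -1.0]]
contact_force: [-0.4, -0.4, -1.9]
width: 0.199
gripper_force: 58.7
```

Run:
```python
from fit import *
d=snap('wrist','h_w'); s=r.get_state(); print(s['tcp_pos'],s['q'],s['contact_force'])
a=cv2.imread('pics/h_w.png'); b=get_image('side')['image'][:,:,::-1]
cv2.imwrite('pics/h.png',np.hstack([cv2.resize(a,(400,300)),cv2.resize(b,(400,300))]))
```

```text
[0.66793021 0.07153313 0.28834065] [-6.91270579e-02  5.87022005e-01  7.84301639e-01 -9.62567082e-06
  1.77163147e+00  1.46785102e+00] [-0.14422845 -0.59839985 -1.97390525]
```

View pics/h.png

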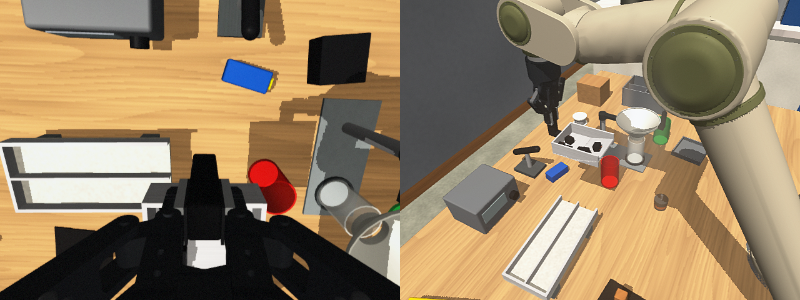

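The scoop hangs level with the relays in it at side-half (585,145). Carrying it over to the funnel.

>>> drive_tool --deltas '[{"dx": 0,"dy": -0.02,"dz": 0,"rx": 0,"ry": 0,"rz": -0.02,"grip": 0},{"dx": 0.001,"dy": -0.036,"dz": 0,"rx": 0,"ry": 0,"rz": -0.04,"grip": 0},{"dx": 0.001,"dy": -0.038,"dz": 0,"rx": 0,"ry": 0,"rz": -0.04,"grip": 0},{"dx": 0.001,"dy": -0.038,"dz": 0,"rx": 0,"ry": 0,"rz": -0.04,"grip": 0},{"dx": 0.001,"dy": -0.038,"dz": 0,"rx": 0,"ry": 0,"rz": -0.04,"grip": 0},{"dx": 0.001,"dy": -0.038,"dz": 0,"rx": 0,"ry": 0,"rz": -0.04,"grip": 0},{"dx": 0.001,"dy": -0.038,"dz": 0,"rx": 0,"ry": 0,"rz": -0.04,"grip": 0},{"dx": 0.001,"dy": -0.038,"dz": 0,"rx": 0,"ry": 0,"rz": -0.04,"grip": 0},{"dx": 0.001,"dy": -0.038,"dz": 0,"rx": 0,"ry": 0,"rz": -0.04,"grip": 0},{"dx": 0.001,"dy": -0.038,"dz": 0,"rx": 0,"ry": 0,"rz": -0.016,"grip": 0},{"dx": 0,"dy": -0.038,"dz": 0,"rx": 0,"ry": 0,"rz": 0,"grip": 0},{"dx": 0,"dy": -0.034,"dz": 0,"rx": 0,"ry": 0,"rz": 0,"grip": 0},{"dx": 0,"dy": -0.02,"dz": 0,"rx": 0,"ry": 0,"rz": 0,"grip": 0},{"dx": 0,"dy": 0,"dz": 0,"rx": 0,"ry": 0,"rz": 0,"grip": 0},{"dx": 0,"dy": 0,"dz": 0,"rx": 0,"ry": 0,"rz": 0,"grip": 0}]'

```text
t: 33.7
tcp_pos: [0.675, -0.2667, 0.2892]
tcp_rot: [[0.878, -0.479, 0.0], [-0.479, -0.878, 0.0], [-0.0, -0.0, -1.0]]
contact_force: [0.8, -0.6, -2.3]
width: 0.202
gripper_force: 58.7
```

```bash
cat > pour.py <<'E'
from h import *
from scipy.spatial.transform import Rotation as Ro
np.set_printoptions(precision=4,suppress=True)
s=r.get_state(); p=np.array(s['tcp_pos']); T=np.array(s['tcp_rot']); q=s['q']; print(p,q,s['contact_force'])
# scoop axes from tool: x=tool x, y=-tool y, z=-tool z ; TCP at (.0905,0,.0615) of the scoop
S=np.c_[T[:,0],-T[:,1],-T[:,2]]; lip=p+S@(np.array([-.065,0,.02])-np.array([.0905,0,.0615])); print('lip',lip,'tilt',np.degrees(np.arcsin(S[2,0])),'yaw',np.arctan2(S[1,0],S[0,0]))
E
python3 pour.py
```

```text
[ 0.675  -0.2667  0.2892] [-0.5389  0.7116  0.5468  0.0003  1.8833  1.5313] [ 0.8065 -0.6052 -2.3142]
lip [ 0.5385 -0.1922  0.2477] tilt -0.0024479762343312004 yaw -0.4993718405474459
```

```bash
cat >> pour.py <<'E'
import sys, json
a1,N=float(sys.argv[1]),int(sys.argv[2]); tgt=np.array(eval(sys.argv[3]))
a0=np.degrees(np.arcsin(S[2,0])); psi=np.arctan2(S[1,0],S[0,0]); psi=-.5
def tcp(a,l):
    return l+Ro.from_euler('ZY',[psi,-np.radians(a)]).as_matrix()@[.1555,0,.0415]
A=np.linspace(a0,a1,N+1); L=[lip+(tgt-lip)*i/N for i in range(N+1)]
P=np.array([tcp(a,l) for a,l in zip(A,L)]); D=np.diff(P,axis=0)/.75; w=-np.radians((a1-a0)/N)/1.5
print('rx',w*-np.sin(psi),'ry',w*np.cos(psi)); print(D)
E
python3 pour.py 20 5 '[.5483,-.1974,.225]'; python3 - <<'E'
E
```

```text
[ 0.675  -0.2667  0.2892] [-0.5389  0.7116  0.5468  0.0003  1.8833  1.5313] [ 0.8065 -0.6052 -2.3142]
lip [ 0.5385 -0.1922  0.2477] tilt -0.0024479762343312004 yaw -0.4993718405474459
rx -0.022316208921273364 ry -0.040849546425560775
[[-0.0012  0.0007  0.0083]
 [-0.0021  0.0012  0.0079]
 [-0.0029  0.0016  0.0075]
 [-0.0038  0.0021  0.0071]
 [-0.0045  0.0025  0.0065]]
```

>>> drive_tool --deltas '[{"dx": -0.0012,"dy": 0.0007,"dz": 0.0083,"rx": -0.0223,"ry": -0.0408,"rz": 0,"grip": 0},{"dx": -0.0021,"dy": 0.0012,"dz": 0.0079,"rx": -0.0223,"ry": -0.0408,"rz": 0,"grip": 0},{"dx": -0.0029,"dy": 0.0016,"dz": 0.0075,"rx": -0.0223,"ry": -0.0408,"rz": 0,"grip": 0},{"dx": -0.0038,"dy": 0.0021,"dz": 0.0071,"rx": -0.0223,"ry": -0.0408,"rz": 0,"grip": 0},{"dx": -0.0045,"dy": 0.0025,"dz": 0.0065,"rx": -0.0223,"ry": -0.0408,"rz": 0,"grip": 0},{"dx": 0,"dy": 0,"dz": 0,"rx": 0,"ry": 0,"rz": 0,"grip": 0}]'

```text
t: 34.45
tcp_pos: [0.6635, -0.2598, 0.3182]
tcp_rot: [[0.825, -0.478, 0.3], [-0.45, -0.878, -0.163], [0.342, -0.0, -0.94]]
contact_force: [0.6, -0.4, -1.6]
width: 0.202
gripper_force: 58.8
```

```bash
python3 pour.py 66 14 '[.5483,-.1974,.207]'
```

```text
[ 0.6635 -0.2598  0.3182] [-0.5447  0.4867  0.9209  0.0161  1.3854  1.5248] [ 0.623  -0.4133 -1.6466]
lip [ 0.5476 -0.1966  0.226 ] tilt 19.9947896083089 yaw -0.49885085747018476
rx -0.01833100428128902 ry -0.033554678263557944
[[-0.0064  0.0034  0.0081]
 [-0.0069  0.0037  0.0076]
 [-0.0073  0.004   0.0072]
 [-0.0078  0.0042  0.0067]
 [-0.0082  0.0044  0.0061]
 [-0.0086  0.0046  0.0056]
 [-0.0089  0.0048  0.005 ]
 [-0.0092  0.005   0.0044]
 [-0.0095  0.0052  0.0038]
 [-0.0098  0.0053  0.0032]
 [-0.01    0.0055  0.0025]
 [-0.0102  0.0056  0.0018]
 [-0.0104  0.0057  0.0012]
 [-0.0105  0.0057  0.0005]]
```

>>> drive_tool --deltas '[{"dx": -0.0064,"dy": 0.0034,"dz": 0.0081,"rx": -0.0183,"ry": -0.0336,"rz": 0,"grip": 0},{"dx": -0.0069,"dy": 0.0037,"dz": 0.0076,"rx": -0.0183,"ry": -0.0336,"rz": 0,"grip": 0},{"dx": -0.0073,"dy": 0.004,"dz": 0.0072,"rx": -0.0183,"ry": -0.0336,"rz": 0,"grip": 0},{"dx": -0.0078,"dy": 0.0042,"dz": 0.0067,"rx": -0.0183,"ry": -0.0336,"rz": 0,"grip": 0},{"dx": 0,"dy": 0,"dz": 0,"rx": 0,"ry": 0,"rz": 0,"grip": 0},{"dx": -0.0082,"dy": 0.0044,"dz": 0.0061,"rx": -0.0183,"ry": -0.0336,"rz": 0,"grip": 0},{"dx": -0.0086,"dy": 0.0046,"dz": 0.0056,"rx": -0.0183,"ry": -0.0336,"rz": 0,"grip": 0},{"dx": 0,"dy": 0,"dz": 0,"rx": 0,"ry": 0,"rz": 0,"grip": 0},{"dx": -0.0089,"dy": 0.0048,"dz": 0.005,"rx": -0.0183,"ry": -0.0336,"rz": 0,"grip": 0},{"dx": -0.0092,"dy": 0.005,"dz": 0.0044,"rx": -0.0183,"ry": -0.0336,"rz": 0,"grip": 0},{"dx": 0,"dy": 0,"dz": 0,"rx": 0,"ry": 0,"rz": 0,"grip": 0},{"dx": -0.0095,"dy": 0.0052,"dz": 0.0038,"rx": -0.0183,"ry": -0.0336,"rz": 0,"grip": 0},{"dx": -0.0098,"dy": 0.0053,"dz": 0.0032,"rx": -0.0183,"ry": -0.0336,"rz": 0,"grip": 0},{"dx": -0.01,"dy": 0.0055,"dz": 0.0025,"rx": -0.0183,"ry": -0.0336,"rz": 0,"grip": 0},{"dx": -0.0102,"dy": 0.0056,"dz": 0.0018,"rx": -0.0183,"ry": -0.0336,"rz": 0,"grip": 0},{"dx": -0.0104,"dy": 0.0057,"dz": 0.0012,"rx": -0.0183,"ry": -0.0336,"rz": 0,"grip": 0},{"dx": -0.0105,"dy": 0.0057,"dz": 0.0005,"rx": -0.0183,"ry": -0.0336,"rz": 0,"grip": 0},{"dx": 0,"dy": 0,"dz": 0,"rx": 0,"ry": 0,"rz": 0,"grip": 0},{"dx": 0,"dy": 0,"dz": 0,"rx": 0,"ry": 0,"rz": 0,"grip": 0},{"dx": 0,"dy": 0,"dz": 0,"rx": 0,"ry": 0,"rz": 0,"grip": 0}]'

```text
t: 36.95
tcp_pos: [0.5715, -0.2124, 0.3677]
tcp_rot: [[0.359, -0.477, 0.802], [-0.197, -0.879, -0.435], [0.912, -0.002, -0.41]]
contact_force: [0.3, 0.3, -1.3]
width: 0.2
gripper_force: 59.0
```

```bash
python3 - <<'E'
from fit import *
np.set_printoptions(precision=3,suppress=True)
for c in('top','side','wrist'):
  d=snap(c,'p_'+c)
  for f in finder.tip_of(c,'relay1'):
    if f['conf']>.2:print(c,round(f['conf'],2),np.round(f['location']),at_z(d,f['location'],.18)[:2],at_z(d,f['location'],.02)[:2])
E
python3 pour.py 66 1 '[0,0,0]'|head -3
```

```text
top 0.29 [205. 304.] [0.7  0.01] [0.736 0.014]
[ 0.5709 -0.2121  0.3674] [-0.5842  0.0897  1.7485  0.4724  0.1754  1.0709] [-0.625   0.4499 -1.3587]
lip [ 0.5483 -0.1994  0.2085] tilt 65.78670356441424 yaw -0.5020647685156946
rx -0.0011898463188981334 ry -0.002177999077467792
```

```bash
python3 pour.py 0 12 '[.5385,-.1922,.2477]'|tail -14
python3 - <<'E'
from fit import *
a=cv2.imread('pics/d_side.png',0);b=cv2.imread('pics/p_side.png',0);d=get_image('side')
for z in (.01,.03,.05,.07): 
    rr,cc=map(int,proj(d,[.5225,-.183,z])); print(z,rr,cc,a[rr,cc-14:cc+15:3],b[rr,cc-14:cc+15:3])
E
```

```text
lip [ 0.5483 -0.1994  0.2085] tilt 65.78670356441424 yaw -0.5020647685156946
rx 0.030581878084990407 ry 0.05597975234148205
[[ 0.0165 -0.0088  0.0001]
 [ 0.0161 -0.0086 -0.0018]
 [ 0.0155 -0.0083 -0.0037]
 [ 0.0148 -0.0078 -0.0054]
 [ 0.0139 -0.0074 -0.0071]
 [ 0.0128 -0.0068 -0.0087]
 [ 0.0117 -0.0062 -0.0101]
 [ 0.0104 -0.0055 -0.0115]
 [ 0.009  -0.0047 -0.0126]
 [ 0.0076 -0.0039 -0.0137]
 [ 0.006  -0.0031 -0.0145]
 [ 0.0044 -0.0022 -0.0152]]
0.01 252 375 [ 99 185 200 207 207 207 207 203 202 100] [ 99 183 102 119 121 118 120 117 105 102]
0.03 246 376 [105 125 151 212 211 211 208 144 128 114] [102 125 109 119 127 123 122 118 128 111]
0.05 239 377 [ 96  85  83  80  67  95 176 157 137 116] [131 132 152 116 131 119 119 119 111 114]
0.07 232 377 [113 109 104 101  98  98  97  95  94  89] [112 129 150 157 161 162 160 152 141 120]
```

The jar is darkened up to about 50 mm, so relays are in it. I'll bring the scoop level again.

>>> drive_tool --deltas '[{"dx": 0.0165,"dy": -0.0088,"dz": 0.0001,"rx": 0.0306,"ry": 0.056,"rz": 0,"grip": 0},{"dx": 0.0161,"dy": -0.0086,"dz": -0.0018,"rx": 0.0306,"ry": 0.056,"rz": 0,"grip": 0},{"dx": 0.0155,"dy": -0.0083,"dz": -0.0037,"rx": 0.0306,"ry": 0.056,"rz": 0,"grip": 0},{"dx": 0.0148,"dy": -0.0078,"dz": -0.0054,"rx": 0.0306,"ry": 0.056,"rz": 0,"grip": 0},{"dx": 0.0139,"dy": -0.0074,"dz": -0.0071,"rx": 0.0306,"ry": 0.056,"rz": 0,"grip": 0},{"dx": 0.0128,"dy": -0.0068,"dz": -0.0087,"rx": 0.0306,"ry": 0.056,"rz": 0,"grip": 0},{"dx": 0.0117,"dy": -0.0062,"dz": -0.0101,"rx": 0.0306,"ry": 0.056,"rz": 0,"grip": 0},{"dx": 0.0104,"dy": -0.0055,"dz": -0.0115,"rx": 0.0306,"ry": 0.056,"rz": 0,"grip": 0},{"dx": 0.009,"dy": -0.0047,"dz": -0.0126,"rx": 0.0306,"ry": 0.056,"rz": 0,"grip": 0},{"dx": 0.0076,"dy": -0.0039,"dz": -0.0137,"rx": 0.0306,"ry": 0.056,"rz": 0,"grip": 0},{"dx": 0.006,"dy": -0.0031,"dz": -0.0145,"rx": 0.0306,"ry": 0.056,"rz": 0,"grip": 0},{"dx": 0.0044,"dy": -0.0022,"dz": -0.0152,"rx": 0.0306,"ry": 0.056,"rz": 0,"grip": 0},{"dx": 0,"dy": 0,"dz": 0,"rx": 0,"ry": 0,"rz": 0,"grip": 0},{"dx": 0,"dy": 0,"dz": 0,"rx": 0,"ry": 0,"rz": 0,"grip": 0}]'

```text
t: 39.05
tcp_pos: [0.6749, -0.267, 0.2898]
tcp_rot: [[0.877, -0.48, 0.003], [-0.48, -0.877, 0.001], [0.002, -0.003, -1.0]]
contact_force: [-0.6, -0.9, -1.5]
width: 0.204
gripper_force: 58.9
```

```bash
python3 pour.py 0 1 '[.5385,-.1922,.2477]'|head -3
python3 - <<'E'
from fit import *
np.set_printoptions(precision=3,suppress=True)
for c in('top','side'):
  d=snap(c,'p2_'+c)
  for f in finder.tip_of(c,'relay1'):
    if f['conf']>.15:print(c,round(f['conf'],2),np.round(f['location']),at_z(d,f['location'],.18)[:2],at_z(d,f['location'],.02)[:2])
print(np.array(r.get_state()['tcp_rot']))
E
```

```text
[ 0.6749 -0.267   0.2898] [-0.5403  0.7099  0.5482  0.0029  1.8812  1.5323] [-0.6274 -0.9323 -1.4716]
lip [ 0.5387 -0.1923  0.248 ] tilt 0.13483271646215086 yaw -0.5008678821968495
rx 0.0007521467056350369 ry 0.0013767953095914051
side 0.52 [238. 273.] [0.642 0.04 ] [ 0.753 -0.115]
[[ 0.877 -0.48   0.003]
 [-0.48  -0.877  0.001]
 [ 0.002 -0.003 -1.   ]]
```

>>> drive_tool --deltas '[{"dx": -0.001,"dy": 0.0564,"dz": 0,"rx": 0,"ry": 0,"rz": 0.0446,"grip": 0},{"dx": -0.001,"dy": 0.0564,"dz": 0,"rx": 0,"ry": 0,"rz": 0.0446,"grip": 0},{"dx": -0.001,"dy": 0.0564,"dz": 0,"rx": 0,"ry": 0,"rz": 0.0446,"grip": 0},{"dx": -0.001,"dy": 0.0564,"dz": 0,"rx": 0,"ry": 0,"rz": 0.0446,"grip": 0},{"dx": -0.001,"dy": 0.0564,"dz": 0,"rx": 0,"ry": 0,"rz": 0.0446,"grip": 0},{"dx": -0.001,"dy": 0.0564,"dz": 0,"rx": 0,"ry": 0,"rz": 0.0446,"grip": 0},{"dx": -0.001,"dy": 0.0564,"dz": 0,"rx": 0,"ry": 0,"rz": 0.0446,"grip": 0},{"dx": -0.001,"dy": 0.0564,"dz": 0,"rx": 0,"ry": 0,"rz": 0.0446,"grip": 0},{"dx": 0,"dy": 0,"dz": 0,"rx": 0,"ry": 0,"rz": 0,"grip": 0},{"dx": 0,"dy": 0,"dz": -0.06,"rx": 0,"ry": 0,"rz": 0,"grip": 0},{"dx": 0,"dy": 0,"dz": -0.06,"rx": 0,"ry": 0,"rz": 0,"grip": 0},{"dx": 0,"dy": 0,"dz": -0.06,"rx": 0,"ry": 0,"rz": 0,"grip": 0},{"dx": 0,"dy": 0,"dz": -0.06,"rx": 0,"ry": 0,"rz": 0,"grip": 0},{"dx": 0,"dy": 0,"dz": -0.03,"rx": 0,"ry": 0,"rz": 0,"grip": 0},{"dx": 0,"dy": 0,"dz": 0,"rx": 0,"ry": 0,"rz": 0,"grip": 0},{"dx": 0,"dy": 0,"dz": 0,"rx": 0,"ry": 0,"rz": 0,"grip": 0}]'

```text
t: 41.25
tcp_pos: [0.6696, 0.0708, 0.0884]
tcp_rot: [[0.999, 0.034, 0.002], [0.034, -0.999, 0.002], [0.002, -0.002, -1.0]]
contact_force: [0.3, 0.5, -1.5]
width: 0.2
gripper_force: 59.0
```

>>> drive_tool --deltas '[{"dx": -0.001,"dy": 0.0008,"dz": -0.02,"rx": 0,"ry": 0,"rz": 0,"grip": 0},{"dx": 0,"dy": 0,"dz": -0.01,"rx": 0,"ry": 0,"rz": 0,"grip": 0},{"dx": 0,"dy": 0,"dz": -0.005,"rx": 0,"ry": 0,"rz": 0,"grip": 0},{"dx": 0,"dy": 0,"dz": -0.001,"rx": 0,"ry": 0,"rz": 0,"grip": 0},{"dx": 0,"dy": 0,"dz": 0,"rx": 0,"ry": 0,"rz": 0,"grip": 0},{"dx": 0,"dy": 0,"dz": 0,"rx": 0,"ry": 0,"rz": 0,"grip": 0}]'

```text
t: 42.0
tcp_pos: [0.6682, 0.0721, 0.0612]
tcp_rot: [[0.999, 0.034, 0.001], [0.034, -0.999, 0.003], [0.001, -0.003, -1.0]]
contact_force: [-3.1, -0.1, 9.2]
width: 0.203
gripper_force: 60.6
```

>>> drive_tool --deltas '[{"dx": 0,"dy": 0,"dz": 0,"rx": 0,"ry": 0,"rz": 0,"grip": 0.6},{"dx": 0,"dy": 0,"dz": 0,"rx": 0,"ry": 0,"rz": 0,"grip": 0.6},{"dx": 0,"dy": 0,"dz": 0,"rx": 0,"ry": 0,"rz": 0,"grip": 0.6},{"dx": 0,"dy": 0,"dz": 0,"rx": 0,"ry": 0,"rz": 0,"grip": 0.6},{"dx": 0,"dy": 0,"dz": 0.03,"rx": 0,"ry": 0,"rz": 0,"grip": 0.6},{"dx": 0,"dy": 0,"dz": 0.07,"rx": 0,"ry": 0,"rz": 0,"grip": 0.6},{"dx": 0,"dy": 0,"dz": 0.08,"rx": 0,"ry": 0,"rz": 0,"grip": 0.6},{"dx": 0,"dy": 0,"dz": 0.08,"rx": 0,"ry": 0,"rz": 0,"grip": 0.6},{"dx": 0,"dy": 0,"dz": 0.06,"rx": 0,"ry": 0,"rz": 0,"grip": 0.6},{"dx": 0,"dy": 0,"dz": 0,"rx": 0,"ry": 0,"rz": 0,"grip": 0.6},{"dx": 0,"dy": 0,"dz": 0,"rx": 0,"ry": 0,"rz": 0,"grip": 0.6}]'

```text
t: 43.38
tcp_pos: [0.6678, 0.072, 0.2984]
tcp_rot: [[0.999, 0.034, -0.003], [0.034, -0.999, 0.003], [-0.002, -0.003, -1.0]]
contact_force: [-0.7, 0.6, -0.8]
width: 0.598
gripper_force: 0.0
```

Run:
```python
from fit import *
np.set_printoptions(precision=4,suppress=True)
for c in('wrist','side','top'):
  d=snap(c,'q_'+c)
  for f in finder.tip_of(c,'relay1'):
    if f['conf']>.15:print(c,round(f['conf'],2),np.round(f['location']),at_z(d,f['location'],.05)[:2],at_z(d,f['location'],.14)[:2])
  for n in('sweeper','scoop'):
    p,z={'sweeper':([.36,.316,.04],.003),'scoop':([.578,.07,.03],0)}[n]
    g=sil(c,n,d,p,z+.03)
    if g is not None: print(n,c,*fit([(d,g)],n,p,z))
  for n,z in dict(funnel_knob=.231,funnel_mouth=.181).items():
    for f in finder.tip_of(c,n)[:1]: print(c,n,round(f['conf'],2),at_z(d,f['location'],z)[:2])
```

```text
wrist 0.39 [333. 556.] [ 0.5091 -0.1946] [ 0.5633 -0.1326]
sweeper wrist [ 0.3672  0.313  -0.5727] 0.03392621049217951
scoop wrist [0.579  0.0699 0.0355] 0.9359261267288814
wrist funnel_knob 0.51 [ 0.7541 -0.0249]
wrist funnel_mouth 0.59 [ 0.5201 -0.1845]
sweeper side [0.3587 0.3186 0.0359] 0.941900731050404
scoop side [0.5798 0.0679 0.0474] 0.7621940876216324
side funnel_knob 0.82 [ 0.4415 -0.1743]
side funnel_mouth 0.91 [ 0.5245 -0.1884]
top 0.47 [286. 381.] [ 0.5164 -0.1906] [ 0.5081 -0.1812]
top 0.41 [277. 380.] [ 0.5398 -0.1872] [ 0.5303 -0.1781]
top 0.35 [284. 381.] [ 0.5216 -0.1911] [ 0.513  -0.1817]
scoop top [0.5755 0.0642 0.0919] 0.3293935467559966
top funnel_knob 0.87 [ 0.4392 -0.1804]
top funnel_mouth 0.76 [ 0.5188 -0.1791]
```

The scoop is back to within 1 mm. Before swinging the funnel I check that it is empty.

Run:
```python
import cv2,numpy as np
a=cv2.imread('pics/q_top.png')[240:320,335:425];b=cv2.imread('pics/q_side.png')[140:280,310:430];c=cv2.imread('pics/q_wrist.png')[200:420,440:640]
f=lambda x,w:cv2.resize(x,(w,300),interpolation=3)
cv2.imwrite('pics/q.png',np.hstack([f(a,337),f(b,200),f(c,260)]))
```

```text
(no output)
```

View pics/q.png

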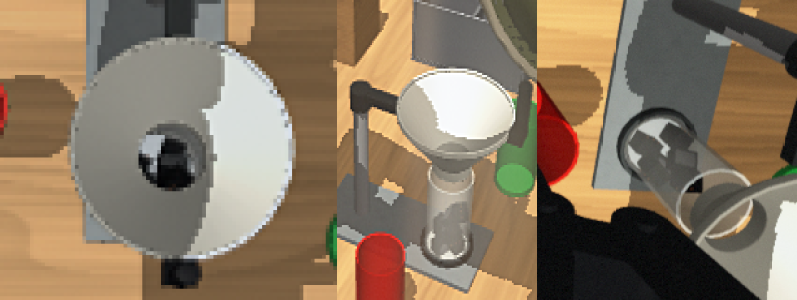

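The cone and spout are empty, and the relays lie in the lower half of the jar at (452,225). Next I take the knob again and swing the funnel off.

>>> drive_tool --deltas '[{"dx": -0.0504,"dy": -0.0567,"dz": 0,"rx": 0,"ry": 0,"rz": 0.07,"grip": 0.7},{"dx": -0.0504,"dy": -0.0567,"dz": 0,"rx": 0,"ry": 0,"rz": 0.07,"grip": 0.7},{"dx": -0.0504,"dy": -0.0567,"dz": 0,"rx": 0,"ry": 0,"rz": 0.07,"grip": 0.7},{"dx": -0.0504,"dy": -0.0567,"dz": 0,"rx": 0,"ry": 0,"rz": 0.07,"grip": 0.7},{"dx": -0.0504,"dy": -0.0567,"dz": 0,"rx": 0,"ry": 0,"rz": 0.07,"grip": 0.7},{"dx": -0.0504,"dy": -0.0567,"dz": 0,"rx": 0,"ry": 0,"rz": 0.07,"grip": 0.7},{"dx": 0,"dy": 0,"dz": 0,"rx": 0,"ry": 0,"rz": 0,"grip": 0.7},{"dx": 0,"dy": 0,"dz": 0,"rx": 0,"ry": 0,"rz": 0,"grip": 0.7}]'

```text
t: 45.28
tcp_pos: [0.4415, -0.1831, 0.2999]
tcp_rot: [[0.788, 0.616, -0.001], [0.616, -0.788, 0.002], [-0.0, -0.002, -1.0]]
contact_force: [0.2, -0.4, 0.1]
width: 0.705
gripper_force: 0.0
```

Run:
```python
from fit import *
np.set_printoptions(precision=4,suppress=True)
print(r.get_state()['tcp_pos'])
for c in ('wrist','side'):
  d=get_image(c)
  for f in finder.tip_of(c,'funnel_knob')[:1]: print(round(f['conf'],2),at_z(d,f['location'],.231)[:2])
post=np.array([.652,-.183]);R=.2115
th=np.linspace(0,1.3,19); P=np.c_[post[0]-R*np.cos(th),post[1]-R*np.sin(th)]; print(np.diff(P,axis=0)/.75)
```

```text
[ 0.4415 -0.1831  0.2999]
0.65 [ 0.4409 -0.1846]
0.84 [ 0.4453 -0.1815]
[[ 0.0007 -0.0203]
 [ 0.0022 -0.0202]
 [ 0.0037 -0.02  ]
 [ 0.0051 -0.0197]
 [ 0.0065 -0.0193]
 [ 0.0079 -0.0188]
 [ 0.0092 -0.0182]
 [ 0.0105 -0.0174]
 [ 0.0117 -0.0166]
 [ 0.0129 -0.0158]
 [ 0.014  -0.0148]
 [ 0.015  -0.0137]
 [ 0.016  -0.0126]
 [ 0.0169 -0.0114]
 [ 0.0176 -0.0102]
 [ 0.0183 -0.0089]
 [ 0.0189 -0.0075]
 [ 0.0194 -0.0062]]
```

>>> drive_tool --deltas '[{"dx": 0,"dy": 0,"dz": -0.05,"rx": 0,"ry": 0,"rz": 0,"grip": 0.7},{"dx": 0,"dy": 0,"dz": -0.05,"rx": 0,"ry": 0,"rz": 0,"grip": 0.7},{"dx": 0,"dy": 0,"dz": -0.03,"rx": 0,"ry": 0,"rz": 0,"grip": 0.7},{"dx": 0,"dy": 0,"dz": -0.013,"rx": 0,"ry": 0,"rz": 0,"grip": 0.7},{"dx": 0,"dy": 0,"dz": 0,"rx": 0,"ry": 0,"rz": 0,"grip": 0},{"dx": 0,"dy": 0,"dz": 0,"rx": 0,"ry": 0,"rz": 0,"grip": 0},{"dx": 0,"dy": 0,"dz": 0,"rx": 0,"ry": 0,"rz": 0,"grip": 0},{"dx": 0,"dy": 0,"dz": 0,"rx": 0,"ry": 0,"rz": 0,"grip": 0},{"dx": 0,"dy": 0,"dz": 0,"rx": 0,"ry": 0,"rz": 0,"grip": 0}]'

```text
t: 46.6
tcp_pos: [0.4416, -0.1834, 0.1934]
tcp_rot: [[0.787, 0.616, -0.0], [0.616, -0.787, 0.001], [0.0, -0.001, -1.0]]
contact_force: [-0.8, 0.9, 5.6]
width: 0.165
gripper_force: 58.4
```

>>> drive_tool --deltas '[{"dx": 0.0007,"dy": -0.0203,"dz": 0,"rx": 0,"ry": 0,"rz": 0,"grip": 0},{"dx": 0.0022,"dy": -0.0202,"dz": 0,"rx": 0,"ry": 0,"rz": 0,"grip": 0},{"dx": 0.0037,"dy": -0.02,"dz": 0,"rx": 0,"ry": 0,"rz": 0,"grip": 0},{"dx": 0.0051,"dy": -0.0197,"dz": 0,"rx": 0,"ry": 0,"rz": 0,"grip": 0},{"dx": 0.0065,"dy": -0.0193,"dz": 0,"rx": 0,"ry": 0,"rz": 0,"grip": 0},{"dx": 0.0079,"dy": -0.0188,"dz": 0,"rx": 0,"ry": 0,"rz": 0,"grip": 0},{"dx": 0.0092,"dy": -0.0182,"dz": 0,"rx": 0,"ry": 0,"rz": 0,"grip": 0},{"dx": 0.0105,"dy": -0.0174,"dz": 0,"rx": 0,"ry": 0,"rz": 0,"grip": 0},{"dx": 0.0117,"dy": -0.0166,"dz": 0,"rx": 0,"ry": 0,"rz": 0,"grip": 0},{"dx": 0.0129,"dy": -0.0158,"dz": 0,"rx": 0,"ry": 0,"rz": 0,"grip": 0},{"dx": 0.014,"dy": -0.0148,"dz": 0,"rx": 0,"ry": 0,"rz": 0,"grip": 0},{"dx": 0.015,"dy": -0.0137,"dz": 0,"rx": 0,"ry": 0,"rz": 0,"grip": 0},{"dx": 0.016,"dy": -0.0126,"dz": 0,"rx": 0,"ry": 0,"rz": 0,"grip": 0},{"dx": 0.0169,"dy": -0.0114,"dz": 0,"rx": 0,"ry": 0,"rz": 0,"grip": 0},{"dx": 0.0176,"dy": -0.0102,"dz": 0,"rx": 0,"ry": 0,"rz": 0,"grip": 0},{"dx": 0.0183,"dy": -0.0089,"dz": 0,"rx": 0,"ry": 0,"rz": 0,"grip": 0},{"dx": 0.0189,"dy": -0.0075,"dz": 0,"rx": 0,"ry": 0,"rz": 0,"grip": 0},{"dx": 0.0194,"dy": -0.0062,"dz": 0,"rx": 0,"ry": 0,"rz": 0,"grip": 0},{"dx": 0.005,"dy": -0.0015,"dz": 0,"rx": 0,"ry": 0,"rz": 0,"grip": 0},{"dx": 0,"dy": 0,"dz": 0,"rx": 0,"ry": 0,"rz": 0,"grip": 0}]'

```text
t: 49.1
tcp_pos: [0.6003, -0.3887, 0.1931]
tcp_rot: [[0.788, 0.616, -0.0], [0.616, -0.788, 0.0], [-0.0, -0.0, -1.0]]
contact_force: [0.0, -3.2, 4.1]
width: 0.169
gripper_force: 59.8
```

>>> drive_tool --deltas '[{"dx": 0,"dy": 0,"dz": 0,"rx": 0,"ry": 0,"rz": 0,"grip": 0.6},{"dx": 0,"dy": 0,"dz": 0,"rx": 0,"ry": 0,"rz": 0,"grip": 0.6},{"dx": 0,"dy": 0,"dz": 0,"rx": 0,"ry": 0,"rz": 0,"grip": 0.6},{"dx": 0,"dy": 0,"dz": 0.04,"rx": 0,"ry": 0,"rz": 0,"grip": 0.6},{"dx": 0,"dy": 0,"dz": 0.06,"rx": 0,"ry": 0,"rz": 0,"grip": 0.6},{"dx": 0,"dy": 0,"dz": 0.05,"rx": 0,"ry": 0,"rz": 0,"grip": 1},{"dx": -0.0173,"dy": 0.0457,"dz": 0,"rx": 0,"ry": 0,"rz": 0.1012,"grip": 1},{"dx": -0.0173,"dy": 0.0457,"dz": 0,"rx": 0,"ry": 0,"rz": 0.1012,"grip": 1},{"dx": -0.0173,"dy": 0.0457,"dz": 0,"rx": 0,"ry": 0,"rz": 0.1012,"grip": 1},{"dx": -0.0173,"dy": 0.0457,"dz": 0,"rx": 0,"ry": 0,"rz": 0.1012,"grip": 1},{"dx": -0.0173,"dy": 0.0457,"dz": 0,"rx": 0,"ry": 0,"rz": 0.1012,"grip": 1},{"dx": -0.0173,"dy": 0.0457,"dz": 0,"rx": 0,"ry": 0,"rz": 0.1012,"grip": 1},{"dx": 0,"dy": 0,"dz": 0,"rx": 0,"ry": 0,"rz": 0,"grip": 1},{"dx": 0,"dy": 0,"dz": 0,"rx": 0,"ry": 0,"rz": 0,"grip": 1}]'

```text
t: 50.85
tcp_pos: [0.5222, -0.1828, 0.305]
tcp_rot: [[-0.003, 1.0, -0.003], [1.0, 0.003, -0.001], [-0.001, -0.003, -1.0]]
contact_force: [0.0, 0.3, -0.0]
width: 1.0
gripper_force: 0.0
```

Run:
```python
from fit import *
np.set_printoptions(precision=4,suppress=True)
s=r.get_state(); print(s['tcp_pos'],s['q'])
for c in ('wrist','side','top'):
  d=snap(c,'r_'+c)
  for n,z in dict(funnel_knob=.231,funnel_mouth=.181,outtray=0).items():
    for f in finder.tip_of(c,n)[:1]: print(c,n,round(f['conf'],2),at_z(d,f['location'],z)[:2])
  for n,p,z in (('jar',[.522,-.183,0],.006),('outtray',[.352,-.3165,-.14],0)):
    g=sil(c,n,d,p,z+.05)
    if g is not None: print(n,c,*fit([(d,g)],n,p,z,n!='jar'))
```

```text
[ 0.5222 -0.1828  0.305 ] [-0.5497  0.3476  1.1375 -0.002   1.6583 -0.5526]
wrist funnel_mouth 0.6 [ 0.6214 -0.3136]
wrist outtray 0.8 [ 0.3537 -0.3155]
jar wrist [ 0.5228 -0.1835  0.0911] 0.6668371260547175
outtray wrist [ 0.3519 -0.3176 -0.1383] 0.8396440214731548
side funnel_knob 0.81 [ 0.6126 -0.3833]
side funnel_mouth 0.69 [ 0.631  -0.3169]
side outtray 0.61 [ 0.3548 -0.3126]
jar side [ 0.5247 -0.1863  0.0913] 0.9317839257062285
outtray side [ 0.3526 -0.3171 -0.129 ] 0.9501520163041662
top funnel_knob 0.59 [ 0.601  -0.3848]
top funnel_mouth 0.98 [ 0.62   -0.3095]
top outtray 0.82 [ 0.3509 -0.3147]
jar top [ 0.519  -0.1778  0.0224] 0.24391946933550565
outtray top [ 0.3517 -0.3161 -0.1354] 0.9683426443202979
```

>>> drive_tool --deltas '[{"dx": 0.0006,"dy": -0.0004,"dz": -0.06,"rx": 0,"ry": 0,"rz": 0,"grip": 1},{"dx": 0,"dy": 0,"dz": -0.07,"rx": 0,"ry": 0,"rz": 0,"grip": 1},{"dx": 0,"dy": 0,"dz": -0.07,"rx": 0,"ry": 0,"rz": 0,"grip": 1},{"dx": 0,"dy": 0,"dz": -0.05,"rx": 0,"ry": 0,"rz": 0,"grip": 1},{"dx": 0,"dy": 0,"dz": -0.04,"rx": 0,"ry": 0,"rz": 0,"grip": 1},{"dx": 0,"dy": 0,"dz": -0.036,"rx": 0,"ry": 0,"rz": 0,"grip": 1},{"dx": 0,"dy": 0,"dz": 0,"rx": 0,"ry": 0,"rz": 0,"grip": 1},{"dx": 0,"dy": 0,"dz": 0,"rx": 0,"ry": 0,"rz": 0,"grip": 0},{"dx": 0,"dy": 0,"dz": 0,"rx": 0,"ry": 0,"rz": 0,"grip": 0},{"dx": 0,"dy": 0,"dz": 0,"rx": 0,"ry": 0,"rz": 0,"grip": 0},{"dx": 0,"dy": 0,"dz": 0,"rx": 0,"ry": 0,"rz": 0,"grip": 0},{"dx": 0,"dy": 0,"dz": 0,"rx": 0,"ry": 0,"rz": 0,"grip": 0}]'

```text
t: 53.25
tcp_pos: [0.5231, -0.183, 0.0621]
tcp_rot: [[-0.004, 1.0, -0.0], [1.0, 0.004, -0.002], [-0.002, -0.0, -1.0]]
contact_force: [-1.6, 0.3, 6.2]
width: 0.683
gripper_force: 64.5
```

The jar is gripped. I'll lift it straight up and carry it to the square tray at (0.352,-0.3168).

>>> drive_tool --deltas '[{"dx": 0,"dy": 0,"dz": 0.02,"rx": 0,"ry": 0,"rz": 0,"grip": 0},{"dx": 0,"dy": 0,"dz": 0.04,"rx": 0,"ry": 0,"rz": 0,"grip": 0},{"dx": 0,"dy": 0,"dz": 0.05,"rx": 0,"ry": 0,"rz": 0,"grip": 0},{"dx": 0,"dy": 0,"dz": 0.05,"rx": 0,"ry": 0,"rz": 0,"grip": 0},{"dx": 0,"dy": 0,"dz": 0.03,"rx": 0,"ry": 0,"rz": 0,"grip": 0},{"dx": -0.0285,"dy": -0.0223,"dz": 0,"rx": 0,"ry": 0,"rz": 0,"grip": 0},{"dx": -0.0285,"dy": -0.0223,"dz": 0,"rx": 0,"ry": 0,"rz": 0,"grip": 0},{"dx": -0.0285,"dy": -0.0223,"dz": 0,"rx": 0,"ry": 0,"rz": 0,"grip": 0},{"dx": -0.0285,"dy": -0.0223,"dz": 0,"rx": 0,"ry": 0,"rz": 0,"grip": 0},{"dx": -0.0285,"dy": -0.0223,"dz": 0,"rx": 0,"ry": 0,"rz": 0,"grip": 0},{"dx": -0.0285,"dy": -0.0223,"dz": 0,"rx": 0,"ry": 0,"rz": 0,"grip": 0},{"dx": -0.0285,"dy": -0.0223,"dz": 0,"rx": 0,"ry": 0,"rz": 0,"grip": 0},{"dx": -0.0285,"dy": -0.0223,"dz": 0,"rx": 0,"ry": 0,"rz": 0,"grip": 0},{"dx": 0,"dy": 0,"dz": -0.05,"rx": 0,"ry": 0,"rz": 0,"grip": 0},{"dx": 0,"dy": 0,"dz": -0.05,"rx": 0,"ry": 0,"rz": 0,"grip": 0},{"dx": 0,"dy": 0,"dz": -0.04,"rx": 0,"ry": 0,"rz": 0,"grip": 0},{"dx": 0,"dy": 0,"dz": 0,"rx": 0,"ry": 0,"rz": 0,"grip": 0},{"dx": 0,"dy": 0,"dz": 0,"rx": 0,"ry": 0,"rz": 0,"grip": 0}]'

```text
t: 55.5
tcp_pos: [0.352, -0.3171, 0.0995]
tcp_rot: [[-0.004, 1.0, -0.001], [1.0, 0.004, -0.002], [-0.002, -0.001, -1.0]]
contact_force: [0.2, 0.1, -2.4]
width: 0.678
gripper_force: 65.4
```

>>> drive_tool --deltas '[{"dx": 0,"dy": 0,"dz": -0.03,"rx": 0,"ry": 0,"rz": 0,"grip": 0},{"dx": 0,"dy": 0,"dz": -0.014,"rx": 0,"ry": 0,"rz": 0,"grip": 0},{"dx": 0,"dy": 0,"dz": -0.006,"rx": 0,"ry": 0,"rz": 0,"grip": 0},{"dx": 0,"dy": 0,"dz": -0.002,"rx": 0,"ry": 0,"rz": 0,"grip": 0},{"dx": 0,"dy": 0,"dz": 0,"rx": 0,"ry": 0,"rz": 0,"grip": 0},{"dx": 0,"dy": 0,"dz": 0,"rx": 0,"ry": 0,"rz": 0,"grip": 0}]'

```text
t: 56.25
tcp_pos: [0.3517, -0.3168, 0.0601]
tcp_rot: [[-0.004, 1.0, -0.002], [1.0, 0.004, -0.002], [-0.002, -0.002, -1.0]]
contact_force: [-2.4, 2.6, 6.0]
width: 0.676
gripper_force: 66.3
```

Contact with the tray floor. I'll release and back off straight up.

>>> drive_tool --deltas '[{"dx": 0,"dy": 0,"dz": 0,"rx": 0,"ry": 0,"rz": 0,"grip": 1},{"dx": 0,"dy": 0,"dz": 0,"rx": 0,"ry": 0,"rz": 0,"grip": 1},{"dx": 0,"dy": 0,"dz": 0,"rx": 0,"ry": 0,"rz": 0,"grip": 1},{"dx": 0,"dy": 0,"dz": 0,"rx": 0,"ry": 0,"rz": 0,"grip": 1},{"dx": 0,"dy": 0,"dz": 0.02,"rx": 0,"ry": 0,"rz": 0,"grip": 1},{"dx": 0,"dy": 0,"dz": 0.06,"rx": 0,"ry": 0,"rz": 0,"grip": 1},{"dx": 0,"dy": 0,"dz": 0.08,"rx": 0,"ry": 0,"rz": 0,"grip": 1},{"dx": 0,"dy": 0,"dz": 0.08,"rx": 0,"ry": 0,"rz": 0,"grip": 1},{"dx": 0,"dy": 0,"dz": 0.08,"rx": 0,"ry": 0,"rz": 0,"grip": 1},{"dx": 0,"dy": 0,"dz": 0,"rx": 0,"ry": 0,"rz": 0,"grip": 1},{"dx": 0,"dy": 0,"dz": 0,"rx": 0,"ry": 0,"rz": 0,"grip": 1}]'

```text
t: 57.62
tcp_pos: [0.3513, -0.3161, 0.298]
tcp_rot: [[-0.004, 1.0, -0.004], [1.0, 0.004, 0.001], [0.001, -0.004, -1.0]]
contact_force: [-0.2, 0.4, 0.6]
width: 1.005
gripper_force: 0.0
```

Run:
```python
from fit import *
np.set_printoptions(precision=4,suppress=True)
for c in ('wrist','side','top'):
  d=snap(c,'z_'+c)
  for n,z in dict(funnel_knob=.231,funnel_mouth=.181,motor=0,battery=0,partsbox=0).items():
    for f in finder.tip_of(c,n)[:1]: print(c,n,round(f['conf'],2),at_z(d,f['location'],z)[:2])
  for f in finder.tip_of(c,'relay1'):
    if f['conf']>.25: print(c,'relay',round(f['conf'],2),at_z(d,f['location'],.02)[:2],at_z(d,f['location'],.063)[:2])
  for n,p,z in (('jar',[.352,-.3168,0],.004),('sweeper',[.36,.316,.04],.003),('scoop',[.578,.07,.03],0)):
    g=sil(c,n,d,p,z+.04)
    if g is not None: print(n,c,*fit([(d,g)],n,p,z,n!='jar'))
```

```text
wrist relay 0.79 [ 0.3647 -0.3244] [ 0.3634 -0.3157]
wrist relay 0.78 [ 0.3407 -0.3298] [ 0.3418 -0.3206]
wrist relay 0.7 [ 0.3444 -0.3035] [ 0.3452 -0.297 ]
wrist relay 0.61 [ 0.349  -0.3256] [ 0.3493 -0.3168]
wrist relay 0.6 [ 0.3549 -0.303 ] [ 0.3545 -0.2965]
wrist relay 0.36 [ 0.3361 -0.313 ] [ 0.3377 -0.3055]
jar wrist [ 0.3514 -0.3168  0.0436] 0.6652032621941693
side funnel_knob 0.68 [ 0.598  -0.3856]
side funnel_mouth 0.87 [ 0.6234 -0.3109]
side motor 0.92 [ 0.3731 -0.0196]
side battery 0.8 [ 0.7317 -0.001 ]
side partsbox 0.69 [ 0.7601 -0.1356]
jar side [ 0.3519 -0.3174  0.1309] 0.96778972520908
sweeper side [0.3601 0.3183 0.0022] 0.9443732845379689
scoop side [0.5803 0.0681 0.0402] 0.7654210233248778
top funnel_knob 0.87 [ 0.6045 -0.3847]
top funnel_mouth 0.67 [ 0.6188 -0.3126]
top motor 0.78 [ 0.3767 -0.022 ]
top battery 0.98 [0.7376 0.0192]
top partsbox 0.67 [ 0.7606 -0.1281]
sweeper top [0.3591 0.3185 0.0397] 0.7954844778927563
scoop top [0.5776 0.0714 0.0246] 0.9547169811320755
```

```bash
python3 -c "
from rig import r
print(r.hand_in())"
```

```text
the job is handed in; nothing more can be done
None
```

I handed the job in at about 58 s: all six relays are in the jar, which stands upright in the middle of the square tray, the sweeper and scoop are back in their places, the funnel is swung clear, and a last camera check showed the motor, battery and box where they started.

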